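Close the topping crocks with their own lids

ROBOT

A 6-joint arm with a two-finger parallel gripper is mounted at the origin on the work surface. World frame = base frame: x ahead of the robot, y to its left, z up, the work surface at z = 0. Lengths are in m, angles in degrees, forces in N, time in s.
With the tool pointing down it reaches from about 0.275 to 0.825 m from the base axis. Payload 5.2 kg.
Tool frame: the origin (TCP) lies midway between the tips of the shut fingers; the grasp point (between the pads) lies pinch_z behind it (pinch_z is the distance from the TCP to the grasp point, in m); z points along the fingers, y is the line along which they close (so a half turn about z gives the same grasp; the last joint's range is limited). The gripper opens to 93 mm and grips with 3 to 60 N. Pads are 15 mm wide; open, the fingers measure 128 mm over their backs; the gripper's body (75 mm by 188 mm) begins 65 mm behind the grasp point.
Start: joints at [52.666, 14.817, 87.949, -0, 77.235, -11.62], TCP at [0.239, 0.496, 0.181] pointing down, gripper open.
Joint ranges: [-179.93, 179.93], [-52.35, 119.4], [10.71, 147.94], [-69.91, 249.91], [12.55, 155.21], [-178.61, 178.61]. Speed limits (degrees/s): [147.25, 147.25, 180, 180, 180, 180].

INTERFACE

Orientations are given as [roll, pitch, yaw] about the fixed x, y, z axes, in that order (R = Rz(yaw) Ry(pitch) Rx(roll)).
In Python, from station import * gives the robot as it stands.
- The arm moves only by the tool apply_moves, never from a script. Its argument "steps" is a list of rows, each an object with "travel": the shift along the world's x, y, z normalised to -1 to 1, where 1 is 40 cm, a list of three; "rotation": the turn, a rotation vector about the world's x, y, z normalised to -1 to 1, where 1 is 2 rad, a list of three; "gripper": the opening, from 0 (shut) to 1 (fully open). In form: [{"travel": [tx, ty, tz], "rotation": [wx, wy, wz], "gripper": gripper}, ...]. A call has 1 to 8 rows; each row shifts and turns the commanded pose from where the row before left it; what a row does not reach is not made up. A row lasts 1/12 s, in which the tool goes at most 41.7 mm and 7.16 degrees, less where a joint would pass 70% of its speed; a pose out of reach is approached as far as the arm can. A call with a number of a shift or a turn outside -1 to 1 is refused whole. A call with a gripper value outside its range is refused whole. The fingers move at their own pace and stop on an object; the grip force is fixed at half the most. Time passes only in rows, so rows that do not move let the fingers close. It gives the time, the measured TCP pose, the force, the opening and the grip force at its end, in the units of the state.
- get_state(): the state, without advancing time (a new reading comes with each control period).
- capture(name): name is "scene" or "top" or "wrist"; returns a dict with "img" (384x512x3 uint8, red, green, blue), "vfov" (degrees; the focal length in pixels is half the picture's height over the tangent of half this angle, whatever the lens; pixels are square), "cx", "cy" (the principal point, pixels), "D" ([k1, k2, p1, p2, k3] as OpenCV has them; the pictures are not rectified), "R" (3x3) and "t" (3): a world point X has camera coordinates R X + t. Camera axes: x right, y down, z forward; pixel columns grow to the right and rows downward; lengths in m; the calibration is good to about 2 mm. A picture is of the moment at which its call begins. There is no depth.
- sign_off(): hands the job in; it is judged then, once.
The state is a dict: "clock": time; "joint_positions": joint angles; "qvel": joint speeds; "joint_efforts": joint torques, N m; "tcp_pos": TCP position; "orientation": TCP orientation; "ft_force": force on the tool from outside, world axes, zero at the start; "moment": the same for the moment, N m; "width": finger opening in m; "grip_force": force on a finger pad.
Only numpy, scipy, OpenCV 4.12 (cv2) and the standard library are available. Lean on these libraries where they do the work, as an engineer would, in place of code of your own. Each camera call takes 0.05 s, during which the arm holds its last target. There are 200 camera calls.

TASK

Breakfast is over: close all four topping crocks, each with the wooden lid made for it (large round, small round, square, oblong), lined up with its crock and fully home in its mouth so that it lies level on the rim. Set the lids down gently rather than letting them fall, leave the crocks where they stand, and do not knock over or shove the glass tumbler and the espresso cup that stand among them.

Things in the scene. Friction and masses are not known exactly. Their poses are not given: they have to be found in the camera images.
- lid_large: Pale wood lid, round, 114 mm in diameter, loose, right way up, 0.03 to 0.13 kg; a 5 mm deep plug below, 84 mm in diameter, enters the large round crock with 7 mm play around; on top a central round knob, 22 mm. Origin: centre of the plug's underside; above it the plate is at z 5 to 13 mm, the grip 13 to 41 mm. Seated, the plate rests on the rim, origin 35 mm above the crock's. Any yaw will do.
- lid_small: Pale wood lid, round, 82 mm in diameter, loose, right way up, 0.03 to 0.13 kg; a 5 mm deep plug below, 52 mm in diameter, enters the small round crock with 7 mm play around; on top a central round knob, 22 mm. Origin: centre of the plug's underside; above it the plate is at z 5 to 13 mm, the grip 13 to 41 mm. Seated, the plate rests on the rim, origin 35 mm above the crock's. Any yaw will do.
- lid_square: Pale wood lid, square, 90 x 90 mm, loose, right way up, 0.03 to 0.13 kg; a 5 mm deep plug below, 60 x 60 mm, enters the square crock with 7 mm play around; on top a central knob 22 x 22 mm in line. Origin: centre of the plug's underside; above it the plate is at z 5 to 13 mm, the grip 13 to 41 mm. Seated, the plate rests on the rim, origin 35 mm above the crock's. x, y along the edges.
- lid_oblong: Pale wood lid, oblong, 114 (x) by 78 mm (y), loose, right way up, 0.03 to 0.13 kg; a 5 mm deep plug below, 84 x 48 mm, enters the oblong crock with 7 mm play around; on top a central bar grip, 60 mm (x) by 18 mm (y). Origin: centre of the plug's underside; above it the plate is at z 5 to 13 mm, the grip 13 to 41 mm. Seated, the plate rests on the rim, origin 35 mm above the crock's. x: lengthwise.
- crock_large: Fired red-clay crock, round, 108 mm in diameter, 40 mm tall, walls 5 mm thick, open at the top and filled with hazelnuts to about 14 mm below the rim; stands loose on the counter (0.55 kg). Origin: centre of its underside, on the counter; z up to the rim at 40 mm. Its lid is the large round, 114 mm one.
- crock_small: Fired red-clay crock, round, 76 mm in diameter, 40 mm tall, walls 5 mm thick, open at the top and filled with chocolate drops to about 14 mm below the rim; stands loose on the counter (0.35 kg). Origin: centre of its underside, on the counter; z up to the rim at 40 mm. Its lid is the small round, 82 mm one.
- crock_square: Fired red-clay crock, square, 84 x 84 mm, 40 mm tall, walls 5 mm thick, open at the top and filled with sugar cubes to about 14 mm below the rim; stands loose on the counter (0.5 kg). Origin: centre of its underside, on the counter; z up to the rim at 40 mm, x and y parallel to its sides. Its lid is the square one.
- crock_oblong: Fired red-clay crock, oblong, 108 mm along x and 72 mm along y, 40 mm tall, walls 5 mm thick, open at the top and filled with almonds to about 14 mm below the rim; stands loose on the counter (0.5 kg). Origin: centre of its underside, on the counter; z up to the rim at 40 mm, x along its length. Its lid is the oblong one.
- tumbler: Empty glass tumbler, 54 mm across the rim, 70 mm tall, standing loose among the crocks. Origin: centre of its underside. A bystander: leave it standing.
- espresso_cup: Blue-glazed espresso cup, 52 mm across the rim, 50 mm tall, with a small handle reaching 43 mm from its axis along its +y, standing loose among the crocks. Origin: centre of its underside. A bystander: leave it standing.
Things that resemble listed ones, but are neither listed nor needed, are in the scene too. Leave any green or purple look-alike of the lid_large alone.

How it is judged:
By the outcome, as a careful person would: the job done as asked, in the order asked, and still so for the second after the job is handed in, with the robot touching nothing.
It also fails if it takes over 99 s, if anything falls off the work surface, if the arm or the gripper's body presses on something with over 40 N, if the wrist force passes 120 N, or if a joint passes its speed limit or range.

## Working session

There is one attempt and no reset: what is moved stays moved. The work goes in short steps, Python scripts to look and compute and a tool call to move; the robot and the scene stay as the last step left them, time stands still between calls to the robot, and variables do not carry over. Pictures are saved under pics/ and viewed, at most 14 in all, crops included, and the job is handed in when it is done.

Besides the shell and the picture viewer there is one more tool, called after "Emit:" as name(argument=value, ...) on one line, values as JSON. apply_moves: Moves the arm, as the interface text tells. Scaled input: -1 to 1 covers 40 cm each way for a shift and 2 rad each way for a turn. Its arguments: {"type":"object","properties":{"steps":{"type":"array"}},"required":["steps"]}

```bash
mkdir -p pics; ls; python3 - <<'E'
from station import *
import cv2
s=get_state();print(s)
for n in("top","scene"):
    c=capture(n);print(n,c["vfov"],c["cx"],c["cy"],c["D"],c["R"],c["t"])
    cv2.imwrite(f"pics/{n}0.png",cv2.resize(c["img"][:,:,::-1],None,fx=1.5,fy=1.5,interpolation=cv2.INTER_CUBIC))
    import pickle;pickle.dump(c,open(f"{n}0.pkl","wb"))
E
```

```text
pics
{'clock': 0.0, 'joint_positions': array([ 5.26674572e+01,  1.48587157e+01,  8.80100802e+01, -1.49095538e-03,
        7.72369581e+01, -1.16193826e+01]), 'qvel': array([-0.05352358, -0.07572592,  0.02699749,  0.03939553,  0.06283859,
       -0.01376109]), 'joint_efforts': array([ 6.97511805e-04, -4.37318015e+01, -2.83998549e+01,  7.20693637e-02,
        4.13870509e-02, -1.39300791e-04]), 'tcp_pos': array([0.23822638, 0.49503732, 0.18062989]), 'orientation': array([-1.79896120e+02, -1.98761100e-02,  1.54287152e+02]), 'ft_force': array([-0.22941622,  0.46936711,  0.53987063]), 'moment': array([-0.02119851, -0.02081039,  0.00092224]), 'grip_force': 0.0, 'width': 0.09287475922991768}
top 50.254362260436714 254.68658230819253 200.90879894566368 [-0.12083976  0.          0.          0.          0.        ] [[ 0.02091215 -0.99971903  0.01115961]
 [-0.99862144 -0.02142409 -0.04791899]
 [ 0.04814461 -0.01014213 -0.99878888]] [-0.01208663  0.44628278  1.18132462]
scene 42.31216268605624 258.45397275055035 192.9840709873319 [-0.15637753  0.          0.          0.          0.        ] [[-0.04824556  0.99871047  0.01580417]
 [ 0.77404188  0.04738329 -0.63135885]
 [-0.63129355 -0.01822717 -0.77532976]] [ 0.02740254 -0.33194706  1.74941587]
```

View pics/top0.png

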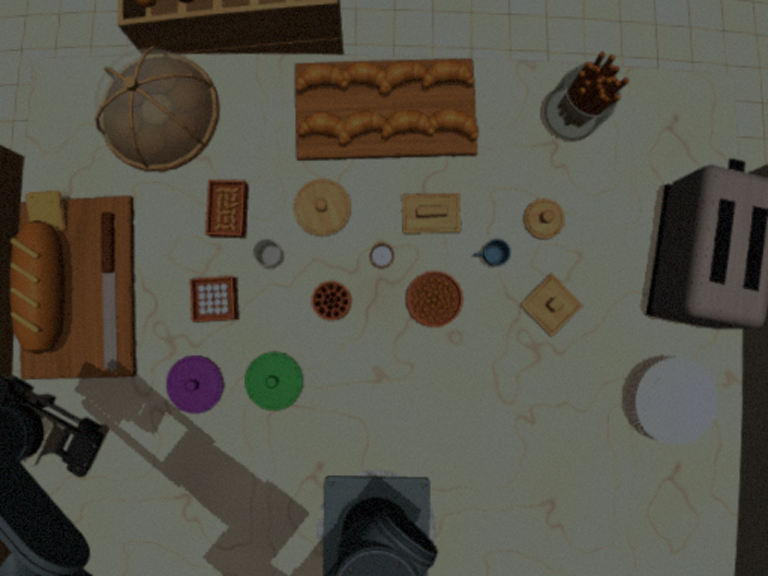

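View pics/scene0.png

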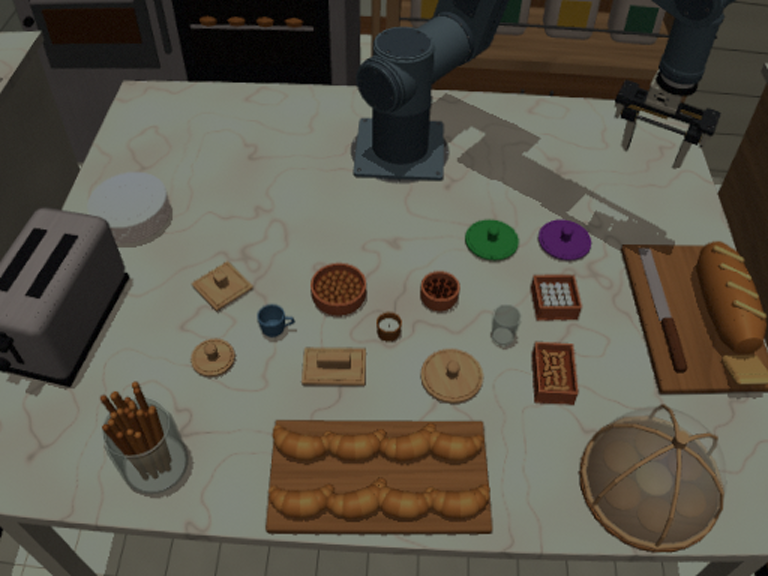

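The top view (1.5× scale) shows the lids at large (322,207), oblong (431,213), small (543,218) and square (551,304). The crocks are at oblong (227,208), square (214,299), small (331,300) and large (434,299), with the tumbler at (268,253), the cup at (495,252) and a candle at (381,256). The scene view shows the same layout. Next I measure them in both views.

```bash
cat > h.py <<'E'
import cv2,numpy as np
def K(c):
    f=c["img"].shape[0]/2/np.tan(np.radians(c["vfov"])/2)
    return np.array([[f,0,c["cx"]],[0,f,c["cy"]],[0,0,1.]])
def ray(c,uv,z):
    n=cv2.undistortPoints(np.float64(uv).reshape(-1,1,2),K(c),np.float64(c["D"])).reshape(-1,2)
    R,t=np.array(c["R"]),np.array(c["t"]);o=-R.T@t
    d=np.c_[n,np.ones(len(n))]@R
    return o+d*((z-o[2])/d[:,2])[:,None]
def proj(c,X):
    return cv2.projectPoints(np.float64(X).reshape(-1,1,3),cv2.Rodrigues(np.array(c["R"]))[0],np.float64(c["t"]),K(c),np.float64(c["D"]))[0].reshape(-1,2)
def blob(c,uv,kind,r=40):
    hsv=cv2.cvtColor(c["img"],cv2.COLOR_RGB2HSV);h,s,v=[hsv[...,i].astype(int) for i in range(3)]
    if kind=="lid": m=(h>8)&(h<28)&(s>75)&(v>60)
    elif kind=="crock": m=((h<12)|(h>170))&(s>110)
    else: m=(h>95)&(h<125)&(s>80)
    M=np.zeros(m.shape,np.uint8);u,w=map(int,uv)
    sl=np.s_[max(0,w-r):w+r,max(0,u-r):u+r];M[sl]=m[sl]*255
    M=cv2.morphologyEx(M,cv2.MORPH_OPEN,np.ones((3,3)))
    cs=[x for x in cv2.findContours(M,cv2.RETR_EXTERNAL,cv2.CHAIN_APPROX_NONE)[0] if cv2.contourArea(x)>60]
    if not cs: return None
    b=min(cs,key=lambda x:np.hypot(*(np.mean(x,axis=(0,1))-uv))) if True else 0
    return cv2.convexHull(b)
def cen(x):
    m=cv2.moments(x);return np.array([m["m10"],m["m01"]])/m["m00"]
E
python3 - <<'E'
from h import *
import pickle
T=pickle.load(open("top0.pkl","rb"));S=pickle.load(open("scene0.pkl","rb"))
g={"lid_large":(322,207),"lid_oblong":(431,213),"lid_small":(543,218),"lid_square":(551,304),"crock_oblong":(227,208),"crock_square":(214,299),"crock_small":(331,300),"crock_large":(434,299),"cup":(495,252)}
im={"t":T["img"][:,:,::-1].copy(),"s":S["img"][:,:,::-1].copy()}
for k,uv in g.items():
    kind=k.split("_")[0];z={"lid":.009,"crock":.02,"cup":.025}[kind];uv=np.array(uv)/1.5
    X0=ray(T,uv,z)[0]
    for n,c in(("t",T),("s",S)):
        p=proj(c,X0)[0];b=blob(c,p,kind,30)
        if b is None: print(k,n,None);continue
        cv2.drawContours(im[n],[b],-1,(255,255,0),1)
        X=ray(c,cen(b),z)[0]
        P=ray(c,b.reshape(-1,2),.04 if kind=="crock" else .012)[:,:2]
        r=cv2.minAreaRect(np.float32(P)*1000)
        print(k,n,X[:2].round(4),"rect",np.round(r[1],0),round(r[2],1))
for k,z in(("tumbler",(268,253)),("candle",(381,256))):print(k,ray(T,np.array(z)/1.5,.05)[0])
cv2.imwrite("pics/ov.png",np.vstack([cv2.resize(im["t"][110:230,110:400],None,fx=2.5,fy=2.5),cv2.resize(im["s"][150:280,110:400],None,fx=2.5,fy=2.2)])[:600])
E
```

```text
lid_large t [0.6303 0.1196] rect [111. 109.] 1.5
lid_large s [0.6301 0.118 ] rect [113. 109.] 1.2
lid_oblong t [ 0.6228 -0.0942] rect [ 77. 113.] 1.6
lid_oblong s [ 0.6224 -0.0963] rect [ 78. 113.] 3.5
lid_small t [ 0.6192 -0.3193] rect [78. 78.] 46.1
lid_small s [ 0.6169 -0.3219] rect [82. 75.] 10.0
lid_square t [ 0.4475 -0.3343] rect [88. 90.] 45.4
lid_square s [ 0.4466 -0.3368] rect [93. 88.] 44.6
crock_oblong t [0.6131 0.2856] rect [ 42. 108.] 82.7
crock_oblong s [0.6222 0.304 ] rect [ 77. 129.] 88.3
crock_square t [0.4467 0.3045] rect [83. 45.] 11.5
crock_square s [0.4433 0.3227] rect [108.  92.] 3.6
crock_small t [0.4461 0.0962] rect [68. 71.] 1.2
crock_small s [0.4413 0.0941] rect [94. 70.] 1.1
crock_large t [ 0.4543 -0.0979] rect [ 90. 104.] 81.4
crock_large s [ 0.4494 -0.1032] rect [126. 104.] 3.9
cup t [ 0.5457 -0.2192] rect [39. 48.] 1.4
cup s [ 0.5366 -0.2213] rect [69. 49.] 7.7
tumbler [0.53141516 0.21515865 0.05      ]
candle [0.53010707 0.00149903 0.05      ]
```

View pics/ov.png

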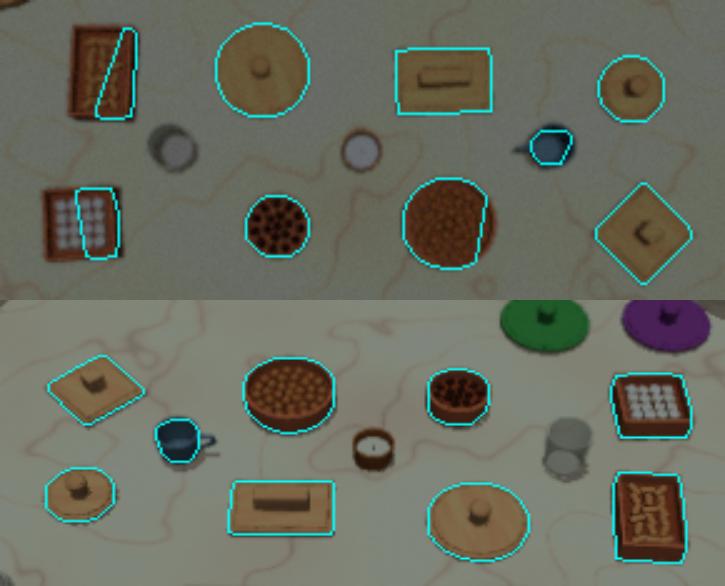

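The overlay shows good lid contours in both views. In the top view the oblong, square and large crock masks are only partial, so I refine the crock masks.

```bash
python3 - <<'E'
from h import *
import pickle
T=pickle.load(open("top0.pkl","rb"));S=pickle.load(open("scene0.pkl","rb"))
g={"crock_oblong":(227,208),"crock_square":(214,299),"crock_small":(331,300),"crock_large":(434,299)}
im=[]
for k,uv in g.items():
    X0=ray(T,np.array(uv)/1.5,.02)[0]
    for n,c in(("t",T),("s",S)):
        p=proj(c,X0)[0].astype(int);r=30
        hsv=cv2.cvtColor(cv2.GaussianBlur(c["img"],(3,3),0),cv2.COLOR_RGB2HSV).astype(int);h,s=hsv[...,0],hsv[...,1]
        m=((h<19)|(h>165))&(s>95);M=np.zeros(m.shape,np.uint8);sl=np.s_[p[1]-r:p[1]+r,p[0]-r:p[0]+r];M[sl]=m[sl]*255
        M=cv2.morphologyEx(M,cv2.MORPH_CLOSE,np.ones((9,9)));M=cv2.morphologyEx(M,cv2.MORPH_OPEN,np.ones((5,5)))
        b=cv2.convexHull(max(cv2.findContours(M,0,1)[0],key=cv2.contourArea))
        P=ray(c,b.reshape(-1,2),.02)[:,:2];q=cv2.minAreaRect(np.float32(P)*1000)
        ed=np.diff(np.vstack([P,P[:1]]),axis=0);L=np.hypot(*ed.T);i=np.argsort(-L)[:5]
        print(k,n,ray(c,cen(b),.02)[0,:2].round(4),np.round(q[1],0),round(q[2],1),"edges",[(int(L[j]*1000),round(np.degrees(np.arctan2(ed[j,1],ed[j,0]))%180,1)) for j in i])
        I=c["img"][:,:,::-1].copy();cv2.drawContours(I,[b],-1,(255,255,0),1);im.append(cv2.resize(I[p[1]-32:p[1]+32,p[0]-32:p[0]+32],(200,200)))
cv2.imwrite("pics/ov2.png",np.vstack([np.hstack(im[:4]),np.hstack(im[4:])]))
E
```

```text
crock_oblong t [0.6225 0.3064] [ 78. 111.] 89.5 edges [(62, np.float64(90.6)), (62, np.float64(179.5)), (62, np.float64(90.9)), (50, np.float64(179.2)), (32, np.float64(2.4))]
crock_oblong s [0.621  0.3043] [ 78. 131.] 89.2 edges [(62, np.float64(92.6)), (51, np.float64(89.2)), (41, np.float64(179.8)), (35, np.float64(178.5)), (33, np.float64(176.0))]
crock_square t [0.4454 0.3249] [84. 89.] 1.9 edges [(75, np.float64(1.9)), (67, np.float64(91.3)), (55, np.float64(2.1)), (53, np.float64(94.2)), (23, np.float64(9.2))]
crock_square s [0.4433 0.3231] [110.  93.] 3.6 edges [(76, np.float64(93.2)), (49, np.float64(3.9)), (49, np.float64(93.6)), (46, np.float64(175.7)), (40, np.float64(4.0))]
crock_small t [0.4465 0.0963] [69. 72.] 1.2 edges [(26, np.float64(91.2)), (25, np.float64(91.2)), (23, np.float64(1.5)), (23, np.float64(1.3)), (20, np.float64(46.2))]
crock_small s [0.4413 0.0941] [95. 71.] 1.1 edges [(45, np.float64(1.1)), (26, np.float64(179.4)), (25, np.float64(93.4)), (24, np.float64(142.8)), (19, np.float64(170.6))]
crock_large t [ 0.4538 -0.102 ] [104. 105.] 1.1 edges [(31, np.float64(0.8)), (29, np.float64(91.3)), (28, np.float64(1.1)), (24, np.float64(46.1)), (23, np.float64(91.2))]
crock_large s [ 0.4491 -0.1033] [125. 106.] 3.9 edges [(41, np.float64(3.9)), (34, np.float64(93.5)), (33, np.float64(93.5)), (19, np.float64(41.1)), (19, np.float64(148.0))]
```

View pics/ov2.png

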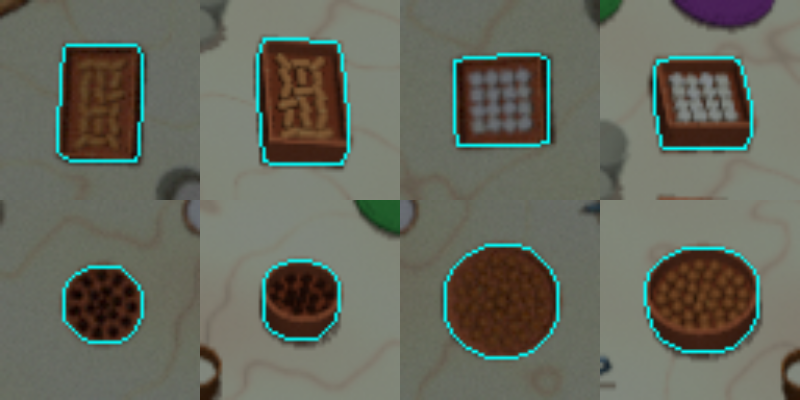

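The contours are now complete. Crock centres are: oblong (0.622,0.305) at about 90°, square (0.445,0.324) at about 2°, small (0.446,0.096), large (0.453,−0.102). I start moving towards the large lid and turn the closing axis onto x.

Emit:
apply_moves(steps=[{"travel":[0.07,-0.067,0],"rotation":[0,0,-0.0605],"gripper":1},{"travel":[0.07,-0.067,0],"rotation":[0,0,-0.0605],"gripper":1},{"travel":[0.07,-0.067,0],"rotation":[0,0,-0.0605],"gripper":1},{"travel":[0.07,-0.067,0],"rotation":[0,0,-0.0605],"gripper":1},{"travel":[0.07,-0.067,0],"rotation":[0,0,-0.0605],"gripper":1},{"travel":[0.07,-0.067,0],"rotation":[0,0,-0.0605],"gripper":1},{"travel":[0.07,-0.067,0],"rotation":[0,0,-0.0605],"gripper":1},{"travel":[0.07,-0.067,0],"rotation":[0,0,-0.0605],"gripper":1}])

```text
clock: 0.77
tcp_pos: [0.4634, 0.2795, 0.1811]
orientation: [-180.0, 0.0, 98.5]
ft_force: [0.0, 0.6, 0.3]
width: 0.0926
grip_force: 0.0
```

Emit:
apply_moves(steps=[{"travel":[0.07,-0.067,0],"rotation":[0,0,-0.0605],"gripper":1},{"travel":[0.07,-0.067,0],"rotation":[0,0,0],"gripper":1},{"travel":[0.07,-0.067,0],"rotation":[0,0,0],"gripper":1},{"travel":[0.07,-0.067,0],"rotation":[0,0,0],"gripper":1},{"travel":[0.0,0,0],"rotation":[0,0,0],"gripper":0.5},{"travel":[0.0,0,0],"rotation":[0,0,0],"gripper":0.5}])

```text
clock: 1.27
tcp_pos: [0.5754, 0.1721, 0.1803]
orientation: [-179.9, 0.0, 91.7]
ft_force: [-0.2, 0.2, -0.2]
width: 0.0839
grip_force: 0.0
```

```bash
python3 - <<'E'
import station
print([x for x in dir(station) if x[0]!='_'],getattr(station,'pinch_z',None))
from station import *
import cv2,pickle
s=get_state();print(s["tcp_pos"],s["orientation"],s["joint_positions"].round(1),s["width"],s["ft_force"])
c=capture("wrist");pickle.dump(c,open("w1.pkl","wb"));print(c["R"],c["t"],c["vfov"],c["D"])
cv2.imwrite("pics/w1.png",c["img"][:,:,::-1])
E
```

```text
['PlanningError', 'capture', 'get_state', 'pinch_z', 'sign_off'] 0.0188
[0.57540242 0.17208951 0.18029653] [-1.79895617e+02  4.33751955e-03  9.16816498e+01] [ 6.  20.1 80.7  0.  79.3  4.3] 0.08392560344981499 [-0.2470828   0.15117918 -0.22471206]
[[ 0.99957081  0.02922563 -0.00201626]
 [ 0.02872397 -0.96423514  0.26348723]
 [ 0.00575643 -0.26343206 -0.96466078]] [-0.58064703  0.11884559  0.43119959] 70.307194756358 [-0.04853433  0.          0.          0.          0.        ]
```

View pics/w1.png

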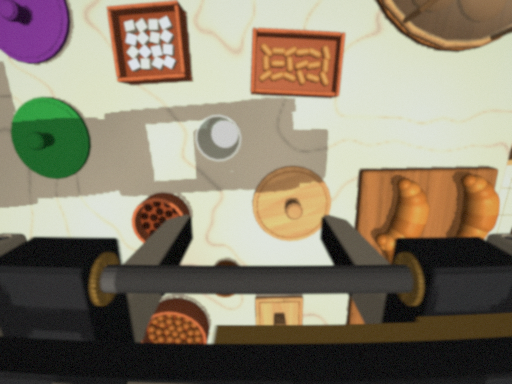

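The wrist view shows the large lid at (292,203), the oblong crock at (297,62), the square crock at (149,43) and the tumbler at (219,137). The oblong crock is long along x, so its lid needs a quarter turn. I refine the positions from this closer view.

```bash
cat >> h.py <<'E'
def meas(c,uv,kind,r=55,zz=None):
    z={"lid":.009,"crock":.02}[kind] if zz is None else zz
    p=np.int32(uv);hsv=cv2.cvtColor(cv2.GaussianBlur(c["img"],(3,3),0),cv2.COLOR_RGB2HSV).astype(int);h,s,v=[hsv[...,i] for i in range(3)]
    m=(((h<19)|(h>165))&(s>95)) if kind=="crock" else (h>8)&(h<28)&(s>70)&(v>50)
    M=np.zeros(m.shape,np.uint8);sl=np.s_[max(0,p[1]-r):p[1]+r,max(0,p[0]-r):p[0]+r];M[sl]=m[sl]*255
    k=9 if kind=="crock" else 5
    M=cv2.morphologyEx(M,cv2.MORPH_CLOSE,np.ones((k,k)));M=cv2.morphologyEx(M,cv2.MORPH_OPEN,np.ones((5,5)))
    b=cv2.convexHull(max(cv2.findContours(M,0,1)[0],key=cv2.contourArea))
    P=ray(c,b.reshape(-1,2),z)[:,:2];q=cv2.minAreaRect(np.float32(P)*1000)
    ed=np.diff(np.vstack([P,P[:1]]),axis=0);L=np.hypot(*ed.T);i=np.argsort(-L)[:5]
    print(ray(c,cen(b),z)[0,:2].round(4),"rect",np.round(q[1],0),round(q[2],1),"edges",[(int(L[j]*1000),round(float(np.degrees(np.arctan2(ed[j,1],ed[j,0]))%180),1)) for j in i])
    return b
E
python3 - <<'E'
from h import *
import pickle
c=pickle.load(open("w1.pkl","rb"));I=c["img"][:,:,::-1].copy()
for uv,k,r in(((292,203),"lid",50),((297,62),"crock",55),((149,43),"crock",48)):
    b=meas(c,uv,k,r);cv2.drawContours(I,[b],-1,(255,255,0),1)
cv2.imwrite("pics/w1o.png",cv2.resize(I[:260,90:400],None,fx=2,fy=2))
E
```

```text
[0.6283 0.1212] rect [112. 113.] 1.8 edges [(25, 1.8), (21, 38.6), (20, 69.9), (19, 91.5), (18, 47.7)]
[0.6218 0.3083] rect [ 77. 113.] 89.4 edges [(62, 179.7), (42, 88.8), (35, 89.5), (25, 179.3), (24, 179.5)]
[0.4398 0.3282] rect [96. 96.] 4.2 edges [(57, 0.2), (33, 5.1), (28, 13.2), (26, 94.1), (25, 94.2)]
```

View pics/w1o.png

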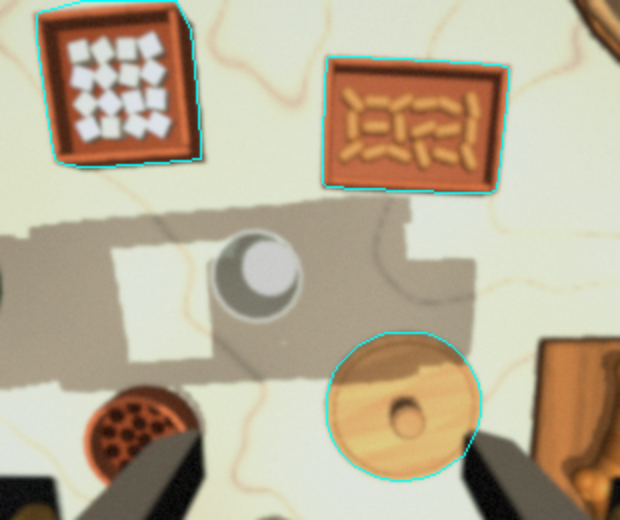

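The contours fit well. The large lid is at (0.629,0.1205). I go down and grip its knob.

Emit:
apply_moves(steps=[{"travel":[0.0675,-0.0645,0],"rotation":[0,0,0],"gripper":0.5},{"travel":[0.0675,-0.0645,0],"rotation":[0,0,0],"gripper":0.5},{"travel":[0,0,-0.09],"rotation":[0,0,0],"gripper":0.5},{"travel":[0,0,-0.09],"rotation":[0,0,0],"gripper":0.5},{"travel":[0,0,-0.09],"rotation":[0,0,0],"gripper":0.5},{"travel":[0,0,-0.07],"rotation":[0,0,0],"gripper":0.5},{"travel":[0,0,-0.04],"rotation":[0,0,0],"gripper":0.5},{"travel":[0,0,0],"rotation":[0,0,0],"gripper":0.5}])

```text
clock: 1.98
tcp_pos: [0.6237, 0.1241, 0.0249]
orientation: [-179.5, -0.0, 92.0]
ft_force: [-1.1, 0.1, 0.6]
width: 0.0467
grip_force: 0.0
```

Emit:
apply_moves(steps=[{"travel":[0.0135,-0.009,0],"rotation":[0,0,0],"gripper":0.5},{"travel":[0,0,-0.0225],"rotation":[0,0,0],"gripper":0.5},{"travel":[0,0,0],"rotation":[0,0,0],"gripper":0},{"travel":[0,0,0],"rotation":[0,0,0],"gripper":0},{"travel":[0,0,0],"rotation":[0,0,0],"gripper":0},{"travel":[0,0,0],"rotation":[0,0,0],"gripper":0},{"travel":[0,0,0],"rotation":[0,0,0],"gripper":0},{"travel":[0,0,0],"rotation":[0,0,0],"gripper":0}])

```text
clock: 2.65
tcp_pos: [0.6342, 0.1187, 0.0209]
orientation: [180.0, -0.0, 91.9]
ft_force: [0.7, 0.7, 0.4]
width: 0.011
grip_force: 0.0
```

```bash
python3 - <<'E'
from station import *
import cv2,pickle
for _ in range(2):
  s=get_state();print(s["tcp_pos"],s["width"],s["grip_force"],s["ft_force"])
  c=capture("wrist")
s=get_state();print(s["tcp_pos"],s["width"],s["grip_force"],s["ft_force"])
pickle.dump(c,open("w2.pkl","wb"));t=capture("top");pickle.dump(t,open("t2.pkl","wb"))
S=capture("scene")
cv2.imwrite("pics/w2.png",cv2.hconcat([cv2.resize(c["img"],(400,300)),cv2.resize(S["img"][190:310,220:380],(400,300))])[:,:,::-1])
E
```

```text
[0.63421436 0.11872883 0.02086288] 0.011019579883451504 0.0 [0.67694731 0.70428214 0.38718601]
[0.63413514 0.11874631 0.02073793] 0.007101060680793013 0.0 [-0.42149457 -0.59267964 -0.42031361]
[0.6341078  0.11873793 0.02065953] 0.0032122844103039568 0.0 [-0.02065544  0.55413413 -0.10982592]
```

View pics/w2.png

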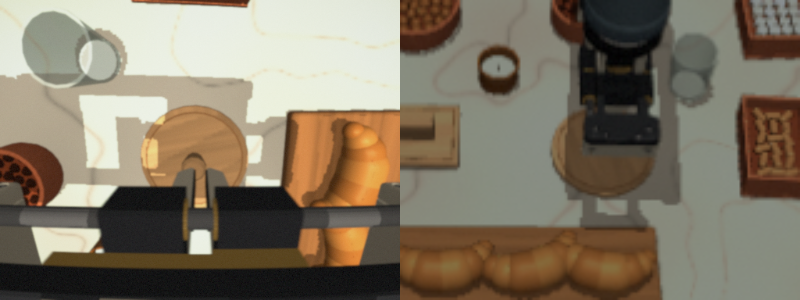

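The left half (wrist view) shows the shut fingers just beside the knob towards −y. The right half shows the gripper over the lid. I compare the projected TCP with the picture.

```bash
python3 - <<'E'
from h import *
import pickle
c=pickle.load(open("w2.pkl","rb"));I=c["img"][:,:,::-1].copy()
b=meas(c,(248,205),"lid",80);cv2.drawContours(I,[b],-1,(255,255,0),1)
T=pickle.load(open("t2.pkl","rb"));print(proj(T,[.63,.12,.01]))
tcp=np.array([.6341,.1187,.0207])
for p,col in((tcp,(0,0,255)),(tcp+[0,0,.0188],(0,255,0)),((.629,.1205,.041),(255,0,255))):
    q=proj(c,p)[0];print(q);cv2.circle(I,tuple(int(x) for x in q),3,col,-1)
cv2.imwrite("pics/w2o.png",cv2.resize(I[110:310,150:350],None,fx=3,fy=3))
E
```

```text
[0.6293 0.1159] rect [133. 115.] 66.7 edges [(56, 129.3), (53, 66.7), (42, 1.9), (17, 1.8), (12, 45.4)]
[[214.35076526 137.77340229]]
[255.05487996 208.70967625]
[254.95813334 217.52112589]
[247.91282018 215.73055296]
```

View pics/w2o.png

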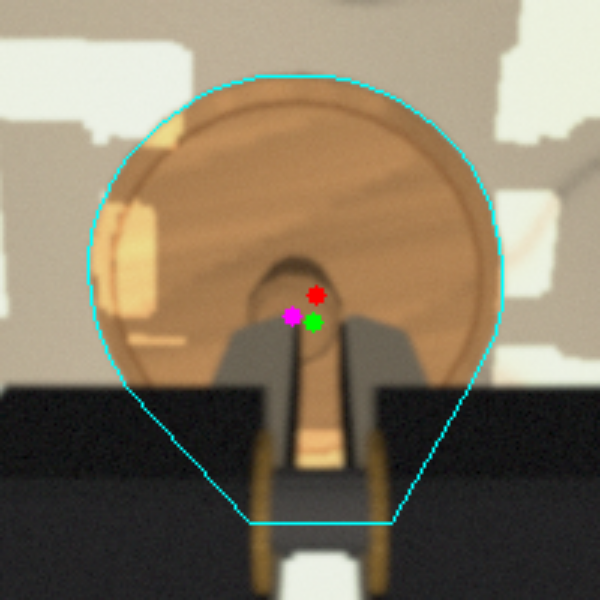

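```bash
python3 - <<'E'
from h import *
import pickle
from station import *
S0=pickle.load(open("scene0.pkl","rb"));w=pickle.load(open("w1.pkl","rb"))
for z in(.181,.20,.22): print(z,proj(S0,[.2382,.495,z])[0]*1.5)
y=np.radians(154.287-90);d=np.array([np.cos(y),np.sin(y),0])*.0464
for sg in(1,-1):print("tips",proj(S0,np.array([.2382,.495,.1806])+sg*d)[0]*1.5)
# wrist at w1: tips expected
for sg in(1,-1):print("w1 tips",proj(w,[.5754+sg*.042,.1721,.1803])[0], proj(w,[.5754+sg*.042,.1721+.0075,.1803])[0])
print(get_state()["tcp_pos"],get_state()["width"],get_state()["grip_force"])
S=capture("scene");print(proj(S,[.634,.1187,.0207]),proj(S,[.634,.1187,.041]))
cv2.imwrite("pics/s3.png",cv2.hconcat([cv2.resize(S0["img"][40:120,390:490],(400,320),interpolation=2),cv2.resize(S["img"][190:270,250:350],(400,320),interpolation=2)])[:,:,::-1])
E
```

```text
0.181 [644.82420443 170.01233545]
0.2 [647.36035703 162.8375106 ]
0.22 [650.06986034 155.14576294]
tips [666.9059162  178.28367423]
tips [622.81828407 162.18565174]
w1 tips [308.12519418 210.15029871] [308.8940353  201.14945453]
w1 tips [201.99707103 207.14722569] [201.76552369 198.0982513 ]
[0.63402638 0.1187323  0.02050874] 0.000661833267314182 0.0
[[301.4403283  249.22123426]] [[302.0864067  245.08816318]]
```

View pics/s3.png

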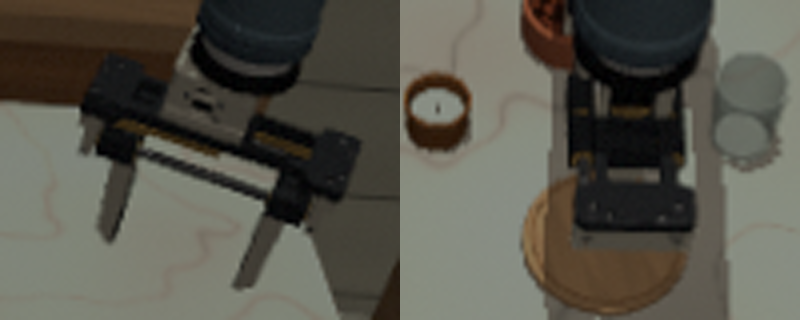

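The left crop (start pose) shows the fingertips at about (417,100) and (451,112) raw. That is some 12 px (1.5× scale) above the projected TCP, so the real tips sit about 30 mm above the reported TCP. In the right crop they shut in the air above the knob, with no harm done. I open, re-centre and go down guarded by force.

Emit:
apply_moves(steps=[{"travel":[-0.0125,0.005,0.0],"rotation":[0,0,0],"gripper":0.5},{"travel":[0,0,0],"rotation":[0,0,0],"gripper":0.5},{"travel":[0,0,0],"rotation":[0,0,0],"gripper":0.5},{"travel":[0,0,0],"rotation":[0,0,0],"gripper":0.5},{"travel":[0,0,0],"rotation":[0,0,0],"gripper":0.5},{"travel":[0,0,0],"rotation":[0,0,0],"gripper":0.5},{"travel":[0,0,0],"rotation":[0,0,0],"gripper":0.5}])

```text
clock: 3.48
tcp_pos: [0.6291, 0.1207, 0.0205]
orientation: [180.0, 0.0, 91.9]
ft_force: [-0.2, 0.0, 0.3]
width: 0.0424
grip_force: 0.0
```

Emit:
apply_moves(steps=[{"travel":[0,0,-0.02],"rotation":[0,0,0],"gripper":0.5},{"travel":[0,0,-0.02],"rotation":[0,0,0],"gripper":0.5},{"travel":[0,0,-0.015],"rotation":[0,0,0],"gripper":0.5},{"travel":[0,0,0],"rotation":[0,0,0],"gripper":0.5},{"travel":[0,0,0],"rotation":[0,0,0],"gripper":0.5}])

```text
clock: 3.9
tcp_pos: [0.6282, 0.1207, -0.0026]
orientation: [-179.9, -0.0, 91.9]
ft_force: [0.3, 0.2, -0.1]
width: 0.0463
grip_force: 0.0
```

```bash
python3 - <<'E'
from h import *
import pickle
from station import *
s=get_state();p=s["tcp_pos"];print(p,s["width"],s["ft_force"])
c=capture("wrist");pickle.dump(c,open("w3.pkl","wb"))
I=c["img"][:,:,::-1].copy()
print(proj(c,p),proj(c,p+[0,0,.03]))
cv2.imwrite("pics/w3.png",cv2.resize(I[110:310,130:380],None,fx=3,fy=3))
E
```

```text
[ 0.62823897  0.1207187  -0.00262774] 0.04634679569020692 [ 0.26236963  0.20266224 -0.13801287]
[[255.1192066  208.71520185]] [[254.85853544 223.59126056]]
```

View pics/w3.png

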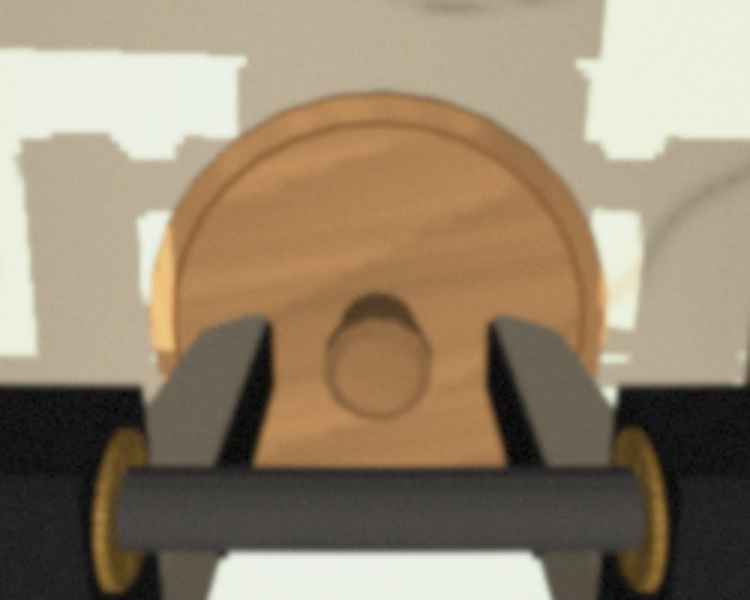

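The knob at about (378,365) in the crop is centred between the open fingers, with the tips about 30 mm up. I lower further.

Emit:
apply_moves(steps=[{"travel":[0,0,-0.015],"rotation":[0,0,0],"gripper":0.5},{"travel":[0,0,-0.0125],"rotation":[0,0,0],"gripper":0.5},{"travel":[0,0,0],"rotation":[0,0,0],"gripper":0.5}])

```text
clock: 4.2
tcp_pos: [0.6282, 0.1207, -0.0137]
orientation: [-179.9, -0.0, 91.9]
ft_force: [-0.1, 0.0, -0.2]
width: 0.0466
grip_force: 0.0
```

Emit:
apply_moves(steps=[{"travel":[0,0,-0.005],"rotation":[0,0,0],"gripper":0.5},{"travel":[0,0,0],"rotation":[0,0,0],"gripper":0.5}])

```text
clock: 4.37
tcp_pos: [0.6288, 0.1207, -0.0149]
orientation: [-180.0, -0.0, 91.9]
ft_force: [-0.2, -0.3, 0.4]
width: 0.0464
grip_force: 0.0
```

Emit:
apply_moves(steps=[{"travel":[0,0,0],"rotation":[0,0,0],"gripper":0},{"travel":[0,0,0],"rotation":[0,0,0],"gripper":0},{"travel":[0,0,0],"rotation":[0,0,0],"gripper":0},{"travel":[0,0,0],"rotation":[0,0,0],"gripper":0},{"travel":[0,0,0],"rotation":[0,0,0],"gripper":0},{"travel":[0,0,0],"rotation":[0,0,0],"gripper":0}])

```text
clock: 4.87
tcp_pos: [0.6291, 0.1207, -0.0144]
orientation: [180.0, 0.0, 91.9]
ft_force: [-0.9, -0.1, 0.9]
width: 0.0211
grip_force: 30.0
```

It grips (21 mm, 30 N). I lift and carry past the large crock so the wrist camera can see it ahead of the lid.

Emit:
apply_moves(steps=[{"travel":[0,0,0.03],"rotation":[0,0,0],"gripper":0},{"travel":[0,0,0.08],"rotation":[0,0,0],"gripper":0},{"travel":[0,0,0.09],"rotation":[0,0,0],"gripper":0},{"travel":[0,0,0.1],"rotation":[0,0,0],"gripper":0},{"travel":[-0.045,-0.085,0],"rotation":[0,0,0],"gripper":0},{"travel":[-0.045,-0.085,0],"rotation":[0,0,0],"gripper":0},{"travel":[-0.045,-0.085,0],"rotation":[0,0,0],"gripper":0},{"travel":[-0.045,-0.085,0],"rotation":[0,0,0],"gripper":0}])

```text
clock: 5.53
tcp_pos: [0.5563, -0.0162, 0.1067]
orientation: [179.9, 0.0, 92.0]
ft_force: [0.9, -0.6, -0.2]
width: 0.0214
grip_force: 30.0
```

Emit:
apply_moves(steps=[{"travel":[-0.045,-0.085,0],"rotation":[0,0,0],"gripper":0},{"travel":[-0.045,-0.085,0],"rotation":[0,0,0],"gripper":0},{"travel":[-0.045,-0.085,0],"rotation":[0,0,0],"gripper":0},{"travel":[-0.045,-0.085,0],"rotation":[0,0,0],"gripper":0},{"travel":[-0.045,-0.085,0],"rotation":[0,0,0],"gripper":0},{"travel":[-0.04,-0.085,0],"rotation":[0,0,0],"gripper":0},{"travel":[0,0,0],"rotation":[0,0,0],"gripper":0},{"travel":[0,0,0],"rotation":[0,0,0],"gripper":0}])

```text
clock: 6.2
tcp_pos: [0.4504, -0.2212, 0.1063]
orientation: [180.0, 0.0, 91.6]
ft_force: [0.3, 0.3, -0.3]
width: 0.0213
grip_force: 30.0
```

```bash
cat > look.py <<'E'
import sys,pickle
from h import *
from station import *
def look(name,view=None):
    s=get_state();print("tcp",s["tcp_pos"].round(4),s["orientation"].round(1),s["width"].round(4),s["grip_force"],s["ft_force"].round(1),s["joint_positions"].round(0))
    c=capture("wrist");pickle.dump(c,open(name+".pkl","wb"));return c
E
python3 - <<'E'
from look import *
c=look("w4");I=c["img"][:,:,::-1].copy()
g=proj(c,[.452,-.1025,.02])[0];print(g);b=meas(c,g,"crock",65);cv2.drawContours(I,[b],-1,(255,255,0),1)
cv2.imwrite("pics/w4.png",I)
E
```

```text
Traceback (most recent call last):
  File "look.py", line 5, in look
    s=get_state();print("tcp",s["tcp_pos"].round(4),s["orientation"].round(1),s["width"].round(4),s["grip_force"],s["ft_force"].round(1),s["joint_positions"].round(0))
                                                                              ^^^^^^^^^^^^^^^^
AttributeError: 'float' object has no attribute 'round'
```

```bash
sed -i 's/s\["width"\].round(4)/round(float(s["width"]),4)/' look.py; python3 - <<'E'
from look import *
c=look("w4")
g=proj(c,[.452,-.1025,.02])[0];print(g)
for zz in(.02,.04):
    b=meas(c,g,"crock",65,zz);x=b.reshape(-1,2);print(x.min(0),x.max(0),cen(b))
E
```

```text
tcp [ 0.4504 -0.2212  0.1063] [180.    0.   91.6] 0.0213 29.99964416027069 [ 0.3  0.3 -0.3] [-39.  14. 101.   0.  66. -41.]
[260.31786535  65.76608877]
[ 0.4517 -0.0963] rect [113. 112.] 1.7 edges [(46, 1.7), (23, 140.1), (21, 1.6), (20, 41.6), (18, 94.4)]
[203   0] [317 120] [260.18553006  59.09503674]
[ 0.4515 -0.0999] rect [105. 104.] 1.7 edges [(43, 1.7), (21, 140.1), (20, 1.6), (18, 41.6), (17, 94.4)]
[203   0] [317 120] [260.18553006  59.09503674]
```

```bash
python3 - <<'E'
from look import *
c=pickle.load(open("w4.pkl","rb"))
for z in(0,.04):print(z,ray(c,[(260,120),(260,0),(203,60),(317,60)],z)[:,:2].round(4).tolist())
I=c["img"][:,:,::-1].copy();cv2.imwrite("pics/w4.png",I[:260])
E
```

```text
0 [[0.4536, -0.1555], [0.4499, -0.0364], [0.3916, -0.0951], [0.5119, -0.0916]]
0.04 [[0.453, -0.1546], [0.4498, -0.0508], [0.399, -0.102], [0.5037, -0.0989]]
```

View pics/w4.png

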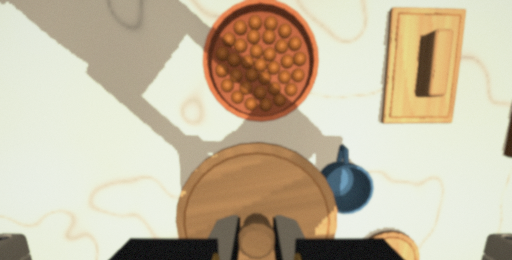

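The view shows the large crock rim circle at (260,60) and the held lid below at (257,205). The cup is at (345,190) and the oblong lid at (425,65). The large crock centre is (0.452,−0.101). I move over it and lower.

Emit:
apply_moves(steps=[{"travel":[0.004,0.1,0],"rotation":[0,0,0],"gripper":0},{"travel":[0,0.1,0],"rotation":[0,0,0],"gripper":0},{"travel":[0,0.1,0],"rotation":[0,0,0],"gripper":0},{"travel":[0,0,-0.05],"rotation":[0,0,0],"gripper":0},{"travel":[0,0,-0.07],"rotation":[0,0,0],"gripper":0},{"travel":[0,0,-0.05],"rotation":[0,0,0],"gripper":0},{"travel":[0,0,0],"rotation":[0,0,0],"gripper":0},{"travel":[0,0,0],"rotation":[0,0,0],"gripper":0}])

```text
clock: 6.92
tcp_pos: [0.4521, -0.0974, 0.0372]
orientation: [-179.9, -0.1, 92.0]
ft_force: [-0.5, -1.2, -0.6]
width: 0.0216
grip_force: 30.0
```

Emit:
apply_moves(steps=[{"travel":[0,-0.005,-0.015],"rotation":[0,0,0],"gripper":0},{"travel":[0,0,-0.01],"rotation":[0,0,0],"gripper":0},{"travel":[0,0,-0.005],"rotation":[0,0,0],"gripper":0},{"travel":[0,0,0],"rotation":[0,0,0],"gripper":0},{"travel":[0,0,0],"rotation":[0,0,0],"gripper":0}])

```text
clock: 7.33
tcp_pos: [0.4528, -0.1015, 0.0258]
orientation: [180.0, 0.0, 91.9]
ft_force: [0.0, 0.1, -0.8]
width: 0.0211
grip_force: 30.0
```

Emit:
apply_moves(steps=[{"travel":[0,0,-0.004],"rotation":[0,0,0],"gripper":0},{"travel":[0,0,-0.004],"rotation":[0,0,0],"gripper":0},{"travel":[0,0,-0.003],"rotation":[0,0,0],"gripper":0},{"travel":[0,0,0],"rotation":[0,0,0],"gripper":0},{"travel":[0,0,0],"rotation":[0,0,0],"gripper":0}])

```text
clock: 7.75
tcp_pos: [0.4526, -0.1012, 0.021]
orientation: [-180.0, -0.0, 91.9]
ft_force: [0.7, 0.7, -0.6]
width: 0.021
grip_force: 30.0
```

Emit:
apply_moves(steps=[{"travel":[0,0,-0.002],"rotation":[0,0,0],"gripper":0},{"travel":[0,0,0],"rotation":[0,0,0],"gripper":0},{"travel":[0,0,0],"rotation":[0,0,0],"gripper":0}])

```text
clock: 8.0
tcp_pos: [0.4527, -0.1013, 0.0208]
orientation: [180.0, 0.0, 91.9]
ft_force: [-1.9, 0.6, 5.8]
width: 0.0216
grip_force: 30.0
```

Seated (5.8 N upward at the expected height). I release, rise and go past the small lid to look.

Emit:
apply_moves(steps=[{"travel":[0,0,0.001],"rotation":[0,0,0],"gripper":0.5},{"travel":[0,0,0],"rotation":[0,0,0],"gripper":0.5},{"travel":[0,0,0],"rotation":[0,0,0],"gripper":0.5},{"travel":[0,0,0],"rotation":[0,0,0],"gripper":0.5},{"travel":[0,0,0.04],"rotation":[0,0,0],"gripper":0.5},{"travel":[0,0,0.08],"rotation":[0,0,0],"gripper":0.5},{"travel":[0,0,0.09],"rotation":[0,0,0],"gripper":0.5},{"travel":[0.04,-0.08,0],"rotation":[0,0,0],"gripper":0.5}])

```text
clock: 8.67
tcp_pos: [0.4697, -0.1307, 0.1107]
orientation: [179.6, 0.1, 92.1]
ft_force: [1.0, 1.1, 0.9]
width: 0.047
grip_force: 0.0
```

Emit:
apply_moves(steps=[{"travel":[0.046,-0.08,0],"rotation":[0,0,0],"gripper":0.5},{"travel":[0.046,-0.08,0],"rotation":[0,0,0],"gripper":0.5},{"travel":[0.046,-0.08,0],"rotation":[0,0,0],"gripper":0.5},{"travel":[0.046,-0.08,0],"rotation":[0,0,0],"gripper":0.5},{"travel":[0.046,-0.08,0],"rotation":[0,0,0],"gripper":0.5},{"travel":[0.046,-0.08,0],"rotation":[0,0,0],"gripper":0.5},{"travel":[0.046,-0.08,0],"rotation":[0,0,0],"gripper":0.5},{"travel":[0.046,-0.08,0],"rotation":[0,0,0],"gripper":0.5}])

```text
clock: 9.33
tcp_pos: [0.6163, -0.3907, 0.1041]
orientation: [-180.0, -0.0, 91.9]
ft_force: [-0.0, -0.7, 1.3]
width: 0.0463
grip_force: 0.0
```

Emit:
apply_moves(steps=[{"travel":[0,0,0],"rotation":[0,0,0],"gripper":0.5},{"travel":[0,0,0],"rotation":[0,0,0],"gripper":0.5}])

```text
clock: 9.5
tcp_pos: [0.6155, -0.3907, 0.1024]
orientation: [-179.9, -0.1, 91.8]
ft_force: [-0.1, 0.5, -0.0]
width: 0.0465
grip_force: 0.0
```

```bash
python3 - <<'E'
from look import *
c=look("w5")
g=proj(c,[.618,-.3205,.009])[0];print(g)
b=meas(c,g,"lid",60);x=b.reshape(-1,2);print(x.min(0),x.max(0),cen(b))
T=capture("top");pickle.dump(T,open("t5.pkl","wb"))
g=proj(T,[.452,-.101,.049])[0];b=meas(T,g,"lid",30,.046)
g=proj(T,[.446,.096,.02])[0];b=meas(T,g,"crock",22)
E
```

```text
tcp [ 0.6155 -0.3907  0.1024] [-1.799e+02 -1.000e-01  9.180e+01] 0.0465 0.0 [-0.1  0.5 -0. ] [-41.  36.  65.   0.  78. -43.]
[259.93237551 116.06652166]
[ 0.6171 -0.32  ] rect [82. 81.] 1.8 edges [(12, 90.0), (12, 1.8), (11, 66.4), (9, 1.8), (9, 112.6)]
[221  76] [298 155] [259.09818345 115.51201823]
[ 0.4777 -0.0756] rect [37. 99.] 47.7 edges [(74, 137.7), (28, 91.3), (17, 162.7), (16, 1.1), (12, 136.2)]
[0.4465 0.0962] rect [69. 72.] 1.2 edges [(26, 91.2), (25, 91.2), (23, 1.3), (20, 46.2), (20, 46.4)]
```

Emit:
apply_moves(steps=[{"travel":[0.0045,0.09,0],"rotation":[0,0,0],"gripper":0.5},{"travel":[0,0.087,0],"rotation":[0,0,0],"gripper":0.5},{"travel":[0,0,-0.08],"rotation":[0,0,0],"gripper":0.5},{"travel":[0,0,-0.08],"rotation":[0,0,0],"gripper":0.5},{"travel":[0,0,-0.07],"rotation":[0,0,0],"gripper":0.5},{"travel":[0,0,-0.03],"rotation":[0,0,0],"gripper":0.5},{"travel":[0,0,0],"rotation":[0,0,0],"gripper":0.5},{"travel":[0,0,0],"rotation":[0,0,0],"gripper":0.5}])

```text
clock: 10.27
tcp_pos: [0.6175, -0.3178, 0.0014]
orientation: [-180.0, -0.0, 91.9]
ft_force: [-0.1, -1.4, 1.2]
width: 0.0465
grip_force: 0.0
```

Emit:
apply_moves(steps=[{"travel":[0,0,-0.02],"rotation":[0,0,0],"gripper":0.5},{"travel":[0,0,-0.0125],"rotation":[0,0,0],"gripper":0.5},{"travel":[0,0,0],"rotation":[0,0,0],"gripper":0.5},{"travel":[0,0,0],"rotation":[0,0,0],"gripper":0.5}])

```text
clock: 10.6
tcp_pos: [0.6177, -0.3187, -0.0119]
orientation: [180.0, 0.0, 91.9]
ft_force: [0.7, 0.8, 1.0]
width: 0.0463
grip_force: 0.0
```

Emit:
apply_moves(steps=[{"travel":[0,-0.003,-0.005],"rotation":[0,0,0],"gripper":0.5},{"travel":[0,0,0],"rotation":[0,0,0],"gripper":0},{"travel":[0,0,0],"rotation":[0,0,0],"gripper":0},{"travel":[0,0,0],"rotation":[0,0,0],"gripper":0},{"travel":[0,0,0],"rotation":[0,0,0],"gripper":0},{"travel":[0,0,0],"rotation":[0,0,0],"gripper":0},{"travel":[0,0,0],"rotation":[0,0,0],"gripper":0}])

```text
clock: 11.18
tcp_pos: [0.6176, -0.3197, -0.0143]
orientation: [180.0, 0.0, 91.9]
ft_force: [0.1, -0.7, 0.5]
width: 0.0213
grip_force: 30.0
```

Emit:
apply_moves(steps=[{"travel":[0,0,0.03],"rotation":[0,0,0],"gripper":0},{"travel":[0,0,0.08],"rotation":[0,0,0],"gripper":0},{"travel":[0,0,0.09],"rotation":[0,0,0],"gripper":0},{"travel":[0,0,0.1],"rotation":[0,0,0],"gripper":0},{"travel":[-0.0475,0.082,0],"rotation":[0,0,0],"gripper":0},{"travel":[-0.0475,0.082,0],"rotation":[0,0,0],"gripper":0},{"travel":[-0.0475,0.082,0],"rotation":[0,0,0],"gripper":0},{"travel":[-0.0475,0.082,0],"rotation":[0,0,0],"gripper":0}])

```text
clock: 11.85
tcp_pos: [0.5408, -0.1873, 0.1067]
orientation: [179.9, 0.0, 91.9]
ft_force: [0.5, 1.0, -0.7]
width: 0.0213
grip_force: 30.0
```

Emit:
apply_moves(steps=[{"travel":[-0.0475,0.082,0],"rotation":[0,0,0],"gripper":0},{"travel":[-0.0475,0.082,0],"rotation":[0,0,0],"gripper":0},{"travel":[-0.0475,0.082,0],"rotation":[0,0,0],"gripper":0},{"travel":[-0.0475,0.082,0],"rotation":[0,0,0],"gripper":0},{"travel":[-0.0475,0.082,0],"rotation":[0,0,0],"gripper":0},{"travel":[0,0,0],"rotation":[0,0,0],"gripper":0},{"travel":[0,0,0],"rotation":[0,0,0],"gripper":0}])

```text
clock: 12.43
tcp_pos: [0.446, -0.023, 0.1067]
orientation: [179.9, 0.0, 92.1]
ft_force: [0.6, -0.7, -1.7]
width: 0.0214
grip_force: 30.0
```

```bash
python3 - <<'E'
from look import *
c=look("w6")
g=proj(c,[.445,.096,.02])[0];print(g)
b=meas(c,g,"crock",50,.04);x=b.reshape(-1,2);print(x.min(0),x.max(0),cen(b))
u=cen(b)[0]
print(ray(c,[(u,x[:,1].max()),(u,x[:,1].min())],.04)[:,:2].round(4),ray(c,[(x[:,0].min(),g[1]),(x[:,0].max(),g[1])],.04)[:,:2].round(4))
E
```

```text
tcp [ 0.446  -0.023   0.1067] [179.9   0.   92.1] 0.0214 30.000031292438507 [ 0.6 -0.7 -1.7] [-17.   8. 108.  -0.  64. -19.]
[258.51729937  65.43051524]
[0.4448 0.0947] rect [73. 74.] 2.1 edges [(13, 94.0), (12, 90.4), (11, 2.1), (10, 2.1), (10, 137.6)]
[219  21] [298 106] [258.4516139   63.24075109]
[[0.4462 0.0566]
 [0.4435 0.1303]] [[0.4085 0.0916]
 [0.4814 0.0943]]
```

Emit:
apply_moves(steps=[{"travel":[-0.002,0.0985,0],"rotation":[0,0,0],"gripper":0},{"travel":[0,0.0985,0],"rotation":[0,0,0],"gripper":0},{"travel":[0,0.0985,0],"rotation":[0,0,0],"gripper":0},{"travel":[0,0,-0.05],"rotation":[0,0,0],"gripper":0},{"travel":[0,0,-0.07],"rotation":[0,0,0],"gripper":0},{"travel":[0,0,-0.055],"rotation":[0,0,0],"gripper":0},{"travel":[0,0,0],"rotation":[0,0,0],"gripper":0},{"travel":[0,0,0],"rotation":[0,0,0],"gripper":0}])

```text
clock: 13.15
tcp_pos: [0.4461, 0.0929, 0.0352]
orientation: [-179.9, 0.0, 91.8]
ft_force: [0.4, 0.8, 0.2]
width: 0.0213
grip_force: 30.0
```

Emit:
apply_moves(steps=[{"travel":[0,0,0],"rotation":[0,0,0],"gripper":0},{"travel":[0,0,0],"rotation":[0,0,0],"gripper":0}])

```text
clock: 13.32
tcp_pos: [0.4477, 0.0931, 0.0371]
orientation: [179.8, 0.0, 91.8]
ft_force: [0.2, 0.0, -1.5]
width: 0.0216
grip_force: 30.0
```

Emit:
apply_moves(steps=[{"travel":[-0.004,0.005,-0.015],"rotation":[0,0,0],"gripper":0},{"travel":[0,0,-0.01],"rotation":[0,0,0],"gripper":0},{"travel":[0,0,0],"rotation":[0,0,0],"gripper":0},{"travel":[0,0,0],"rotation":[0,0,0],"gripper":0},{"travel":[0,0,0],"rotation":[0,0,0],"gripper":0}])

```text
clock: 13.73
tcp_pos: [0.4443, 0.0958, 0.0258]
orientation: [180.0, 0.0, 91.9]
ft_force: [0.2, 0.4, -0.2]
width: 0.0215
grip_force: 30.0
```

Emit:
apply_moves(steps=[{"travel":[0.002,-0.001,-0.004],"rotation":[0,0,0],"gripper":0},{"travel":[0,0,-0.004],"rotation":[0,0,0],"gripper":0},{"travel":[0,0,-0.003],"rotation":[0,0,0],"gripper":0},{"travel":[0,0,0],"rotation":[0,0,0],"gripper":0},{"travel":[0,0,0],"rotation":[0,0,0],"gripper":0}])

```text
clock: 14.15
tcp_pos: [0.4449, 0.0954, 0.0212]
orientation: [-180.0, -0.0, 91.9]
ft_force: [-0.4, -0.2, -1.8]
width: 0.0215
grip_force: 30.0
```

Emit:
apply_moves(steps=[{"travel":[0,0,-0.002],"rotation":[0,0,0],"gripper":0},{"travel":[0,0,0],"rotation":[0,0,0],"gripper":0},{"travel":[0,0,0],"rotation":[0,0,0],"gripper":0}])

```text
clock: 14.4
tcp_pos: [0.4451, 0.0953, 0.0209]
orientation: [180.0, 0.0, 91.9]
ft_force: [-1.4, -0.2, 5.3]
width: 0.0216
grip_force: 30.0
```

Seated. I release, rise and travel past the square lid to look.

Emit:
apply_moves(steps=[{"travel":[0,0,0.001],"rotation":[0,0,0],"gripper":0.5},{"travel":[0,0,0],"rotation":[0,0,0],"gripper":0.5},{"travel":[0,0,0],"rotation":[0,0,0],"gripper":0.5},{"travel":[0,0,0],"rotation":[0,0,0],"gripper":0.5},{"travel":[0,0,0.04],"rotation":[0,0,0],"gripper":0.5},{"travel":[0,0,0.08],"rotation":[0,0,0],"gripper":0.5},{"travel":[0,0,0.09],"rotation":[0,0,0],"gripper":0.5}])

```text
clock: 14.98
tcp_pos: [0.443, 0.0954, 0.1041]
orientation: [-179.7, -0.0, 91.9]
ft_force: [0.9, -0.4, -0.4]
width: 0.0463
grip_force: 0.0
```

Emit:
apply_moves(steps=[{"travel":[0,-0.097,0],"rotation":[0,0,0],"gripper":0.5},{"travel":[0,-0.097,0],"rotation":[0,0,0],"gripper":0.5},{"travel":[0,-0.097,0],"rotation":[0,0,0],"gripper":0.5},{"travel":[0,-0.097,0],"rotation":[0,0,0],"gripper":0.5},{"travel":[0,-0.097,0],"rotation":[0,0,0],"gripper":0.5},{"travel":[0,-0.097,0],"rotation":[0,0,0],"gripper":0.5},{"travel":[0,-0.097,0],"rotation":[0,0,0],"gripper":0.5},{"travel":[0,-0.097,0],"rotation":[0,0,0],"gripper":0.5}])

```text
clock: 15.65
tcp_pos: [0.4446, -0.217, 0.1048]
orientation: [180.0, -0.0, 91.9]
ft_force: [0.9, -0.3, -0.2]
width: 0.0467
grip_force: 0.0
```

Emit:
apply_moves(steps=[{"travel":[0,-0.097,0],"rotation":[0,0,0],"gripper":0.5},{"travel":[0,-0.097,0],"rotation":[0,0,0],"gripper":0.5},{"travel":[0,-0.097,0],"rotation":[0,0,0],"gripper":0.5},{"travel":[0,-0.097,0],"rotation":[0,0,0],"gripper":0.5},{"travel":[0,-0.097,0],"rotation":[0,0,0],"gripper":0.5},{"travel":[0,0,0],"rotation":[0,0,0],"gripper":0.5},{"travel":[0,0,0],"rotation":[0,0,0],"gripper":0.5}])

```text
clock: 16.23
tcp_pos: [0.4443, -0.4109, 0.1039]
orientation: [-180.0, -0.0, 91.7]
ft_force: [-0.4, 0.5, -1.0]
width: 0.0463
grip_force: 0.0
```

```bash
python3 - <<'E'
from look import *
c=look("w7")
g=proj(c,[.447,-.3355,.009])[0];print(g)
b=meas(c,g,"lid",75);x=b.reshape(-1,2);print(x.min(0),x.max(0),cen(b))
P=ray(c,x,.013);print(np.round(cv2.approxPolyDP(np.float32(P[:,:2])*1000,6,True).reshape(-1,2),1).tolist())
T=capture("top");pickle.dump(T,open("t7.pkl","wb"))
for q in((.452,-.101),(.445,.095)):
  g=proj(T,[*q,.049])[0];b=meas(T,g,"lid",27,.049)
E
```

```text
tcp [ 0.4443 -0.4109  0.1039] [-180.    -0.    91.7] 0.0463 0.0 [-0.4  0.5 -1. ] [-53.  24.  86.   0.  70. -55.]
[260.12822997 111.00625996]
[ 0.4455 -0.3336] rect [91. 92.] 45.9 edges [(69, 46.2), (65, 135.4), (47, 136.2), (45, 45.4), (35, 133.7)]
[201  48] [316 168] [258.72053939 109.10026617]
[[446.79998779296875, -274.6000061035156], [505.6000061035156, -337.70001220703125], [443.29998779296875, -396.20001220703125], [385.29998779296875, -334.20001220703125]]
[ 0.4548 -0.1011] rect [108. 111.] 1.2 edges [(31, 91.3), (31, 91.2), (28, 0.8), (19, 46.2), (16, 1.1)]
[0.4471 0.0941] rect [76. 76.] 1.3 edges [(25, 91.2), (25, 1.3), (22, 1.5), (19, 46.4), (19, 91.2)]
```

Emit:
apply_moves(steps=[{"travel":[0.0035,0.0965,0],"rotation":[0,0,0.0546],"gripper":0.5},{"travel":[0,0.096,0],"rotation":[0,0,0.0546],"gripper":0.5},{"travel":[0,0,-0.05],"rotation":[0,0,0.0546],"gripper":0.5},{"travel":[0,0,-0.05],"rotation":[0,0,0.0546],"gripper":0.5},{"travel":[0,0,-0.05],"rotation":[0,0,0.0546],"gripper":0.5},{"travel":[0,0,-0.05],"rotation":[0,0,0.0546],"gripper":0.5},{"travel":[0,0,-0.04],"rotation":[0,0,0.0546],"gripper":0.5},{"travel":[0,0,-0.015],"rotation":[0,0,0],"gripper":0.5}])

```text
clock: 17.0
tcp_pos: [0.4453, -0.3287, 0.0009]
orientation: [180.0, -0.2, 136.0]
ft_force: [-0.8, 0.7, 0.4]
width: 0.0469
grip_force: 0.0
```

Emit:
apply_moves(steps=[{"travel":[0,0,0],"rotation":[0,0,0],"gripper":0.5},{"travel":[0,0,0],"rotation":[0,0,0],"gripper":0.5},{"travel":[0,0,0],"rotation":[0,0,0],"gripper":0.5}])

```text
clock: 17.25
tcp_pos: [0.4472, -0.3322, 0.0041]
orientation: [-180.0, 0.1, 135.6]
ft_force: [-0.1, -0.3, 0.0]
width: 0.0465
grip_force: 0.0
```

Emit:
apply_moves(steps=[{"travel":[-0.002,-0.003,-0.02],"rotation":[0,0,0],"gripper":0.5},{"travel":[0,0,-0.015],"rotation":[0,0,0],"gripper":0.5},{"travel":[0,0,-0.004],"rotation":[0,0,0],"gripper":0.5},{"travel":[0,0,0],"rotation":[0,0,0],"gripper":0.5},{"travel":[0,0,0],"rotation":[0,0,0],"gripper":0.5},{"travel":[0,0,0],"rotation":[0,0,0],"gripper":0.5}])

```text
clock: 17.75
tcp_pos: [0.4456, -0.3334, -0.0127]
orientation: [-180.0, 0.0, 135.7]
ft_force: [0.2, -0.7, 0.0]
width: 0.0463
grip_force: 0.0
```

Emit:
apply_moves(steps=[{"travel":[0,0,-0.004],"rotation":[0,0,0],"gripper":0.5},{"travel":[0,0,0],"rotation":[0,0,0],"gripper":0},{"travel":[0,0,0],"rotation":[0,0,0],"gripper":0},{"travel":[0,0,0],"rotation":[0,0,0],"gripper":0},{"travel":[0,0,0],"rotation":[0,0,0],"gripper":0},{"travel":[0,0,0],"rotation":[0,0,0],"gripper":0},{"travel":[0,0,0],"rotation":[0,0,0],"gripper":0}])

```text
clock: 18.33
tcp_pos: [0.4456, -0.3333, -0.0143]
orientation: [-180.0, 0.0, 135.7]
ft_force: [-0.6, -0.5, 1.0]
width: 0.0216
grip_force: 30.0
```

Emit:
apply_moves(steps=[{"travel":[0,0,0.03],"rotation":[0,0,0],"gripper":0},{"travel":[0,0,0.08],"rotation":[0,0,0],"gripper":0},{"travel":[0,0,0.09],"rotation":[0,0,0],"gripper":0},{"travel":[0,0,0.1],"rotation":[0,0,0],"gripper":0},{"travel":[0,0.095,0],"rotation":[0,0,-0.0382],"gripper":0},{"travel":[0,0.095,0],"rotation":[0,0,-0.0382],"gripper":0},{"travel":[0,0.095,0],"rotation":[0,0,-0.0382],"gripper":0},{"travel":[0,0.095,0],"rotation":[0,0,-0.0382],"gripper":0}])

```text
clock: 19.0
tcp_pos: [0.4452, -0.1797, 0.1058]
orientation: [180.0, 0.0, 117.9]
ft_force: [0.6, -0.4, -0.3]
width: 0.022
grip_force: 30.0
```

Emit:
apply_moves(steps=[{"travel":[0,0.095,0],"rotation":[0,0,-0.0382],"gripper":0},{"travel":[0,0.095,0],"rotation":[0,0,-0.0382],"gripper":0},{"travel":[0,0.095,0],"rotation":[0,0,-0.0382],"gripper":0},{"travel":[0,0.095,0],"rotation":[0,0,-0.0382],"gripper":0},{"travel":[0,0.095,0],"rotation":[0,0,-0.0382],"gripper":0},{"travel":[0,0.095,0],"rotation":[0,0,-0.0382],"gripper":0},{"travel":[0,0.095,0],"rotation":[0,0,0],"gripper":0},{"travel":[0,0.095,0],"rotation":[0,0,0],"gripper":0}])

```text
clock: 19.67
tcp_pos: [0.445, 0.1246, 0.1057]
orientation: [180.0, -0.0, 91.9]
ft_force: [0.8, -0.2, -1.3]
width: 0.0217
grip_force: 30.0
```

Emit:
apply_moves(steps=[{"travel":[0,0.095,0],"rotation":[0,0,0],"gripper":0},{"travel":[0,0.085,0],"rotation":[0,0,0],"gripper":0},{"travel":[0,0,0],"rotation":[0,0,0],"gripper":0},{"travel":[0,0,0],"rotation":[0,0,0],"gripper":0}])

```text
clock: 20.0
tcp_pos: [0.4449, 0.1963, 0.1054]
orientation: [-180.0, 0.0, 92.2]
ft_force: [0.1, -0.7, -1.4]
width: 0.0214
grip_force: 30.0
```

```bash
python3 - <<'E'
from look import *
c=look("w8")
g=proj(c,[.443,.325,.02])[0];print(g)
b=meas(c,g,"crock",62,.04);x=b.reshape(-1,2);print(x.min(0),x.max(0),cen(b))
P=ray(c,x,.04);a=cv2.approxPolyDP(np.float32(P[:,:2])*1000,5,True).reshape(-1,2);print(np.round(a,1).tolist())
I=c["img"][:,:,::-1].copy();cv2.drawContours(I,[b],-1,(255,255,0),1);cv2.imwrite("pics/w8.png",I[:270,100:420])
E
```

```text
tcp [0.4449 0.1963 0.1054] [-180.     0.    92.2] 0.0214 29.999941885471344 [ 0.1 -0.7 -1.4] [ 11.  12. 103.  -0.  65.   8.]
[258.35154037  54.70314121]
[0.4427 0.3244] rect [82. 87.] 4.2 edges [(74, 94.2), (52, 94.2), (47, 2.4), (39, 4.8), (31, 10.7)]
[211   0] [303 103] [258.17938049  50.87877947]
[[479.6000061035156, 367.8999938964844], [486.3999938964844, 286.70001220703125], [405.6000061035156, 279.1000061035156], [399.70001220703125, 359.29998779296875]]
```

View pics/w8.png

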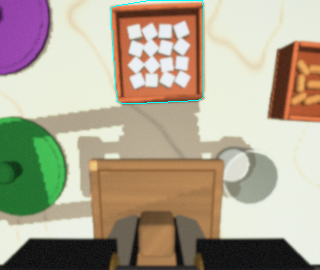

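The picture shows the square crock contour fitted at (158,52) and the held square lid at (157,195), nearly parallel to it. The tumbler at (240,170) is clear. The crock is at (0.443,0.3237) with yaw about 4°, so I turn +2° and place.

Emit:
apply_moves(steps=[{"travel":[-0.0045,0.08,0],"rotation":[0,0,0.009],"gripper":0},{"travel":[0,0.08,0],"rotation":[0,0,0.009],"gripper":0},{"travel":[0,0.08,0],"rotation":[0,0,0],"gripper":0},{"travel":[0,0.079,0],"rotation":[0,0,0],"gripper":0},{"travel":[0,0,-0.05],"rotation":[0,0,0],"gripper":0},{"travel":[0,0,-0.07],"rotation":[0,0,0],"gripper":0},{"travel":[0,0,-0.05],"rotation":[0,0,0],"gripper":0},{"travel":[0,0,0],"rotation":[0,0,0],"gripper":0}])

```text
clock: 20.72
tcp_pos: [0.4411, 0.3192, 0.0335]
orientation: [-179.5, 0.2, 93.9]
ft_force: [-1.3, -0.4, -1.6]
width: 0.0216
grip_force: 30.0
```

Emit:
apply_moves(steps=[{"travel":[0,0,0],"rotation":[0,0,0],"gripper":0},{"travel":[0,0,0],"rotation":[0,0,0],"gripper":0},{"travel":[0,0,0],"rotation":[0,0,0],"gripper":0}])

```text
clock: 20.97
tcp_pos: [0.4455, 0.3222, 0.0394]
orientation: [179.8, -0.1, 93.9]
ft_force: [0.6, 0.0, -1.4]
width: 0.0215
grip_force: 30.0
```

Emit:
apply_moves(steps=[{"travel":[-0.001,0.003,-0.015],"rotation":[0,0,0],"gripper":0},{"travel":[0,0,-0.011],"rotation":[0,0,0],"gripper":0},{"travel":[0,0,0],"rotation":[0,0,0],"gripper":0},{"travel":[0,0,0],"rotation":[0,0,0],"gripper":0},{"travel":[0,0,0],"rotation":[0,0,0],"gripper":0},{"travel":[0,0,0],"rotation":[0,0,0],"gripper":0}])

```text
clock: 21.47
tcp_pos: [0.4435, 0.3237, 0.0274]
orientation: [180.0, -0.0, 94.0]
ft_force: [0.2, 0.2, -1.4]
width: 0.0219
grip_force: 30.0
```

Emit:
apply_moves(steps=[{"travel":[-0.001,0,-0.005],"rotation":[0,0,0],"gripper":0},{"travel":[0,0,-0.005],"rotation":[0,0,0],"gripper":0},{"travel":[0,0,-0.004],"rotation":[0,0,0],"gripper":0},{"travel":[0,0,0],"rotation":[0,0,0],"gripper":0},{"travel":[0,0,0],"rotation":[0,0,0],"gripper":0}])

```text
clock: 21.88
tcp_pos: [0.4429, 0.3235, 0.0214]
orientation: [-180.0, 0.0, 94.0]
ft_force: [0.4, -0.8, -0.7]
width: 0.0211
grip_force: 30.0
```

Emit:
apply_moves(steps=[{"travel":[0,0,-0.002],"rotation":[0,0,0],"gripper":0},{"travel":[0,0,0],"rotation":[0,0,0],"gripper":0},{"travel":[0,0,0],"rotation":[0,0,0],"gripper":0}])

```text
clock: 22.13
tcp_pos: [0.443, 0.3235, 0.0208]
orientation: [-180.0, 0.0, 94.0]
ft_force: [0.4, -0.5, -1.2]
width: 0.0217
grip_force: 30.0
```

Emit:
apply_moves(steps=[{"travel":[0,0,-0.002],"rotation":[0,0,0],"gripper":0},{"travel":[0,0,0],"rotation":[0,0,0],"gripper":0},{"travel":[0,0,0],"rotation":[0,0,0],"gripper":0}])

```text
clock: 22.38
tcp_pos: [0.4431, 0.3236, 0.0207]
orientation: [180.0, -0.0, 94.0]
ft_force: [-1.6, -2.0, 5.2]
width: 0.0217
grip_force: 30.0
```

Seated. I release, rise and go to view the oblong lid.

Emit:
apply_moves(steps=[{"travel":[0,0,0.001],"rotation":[0,0,0],"gripper":0.5},{"travel":[0,0,0],"rotation":[0,0,0],"gripper":0.5},{"travel":[0,0,0],"rotation":[0,0,0],"gripper":0.5},{"travel":[0,0,0],"rotation":[0,0,0],"gripper":0.5},{"travel":[0,0,0.04],"rotation":[0,0,0],"gripper":0.5},{"travel":[0,0,0.08],"rotation":[0,0,0],"gripper":0.5},{"travel":[0,0,0.09],"rotation":[0,0,0],"gripper":0.5}])

```text
clock: 22.97
tcp_pos: [0.4412, 0.3227, 0.1033]
orientation: [-179.7, 0.1, 94.0]
ft_force: [0.9, 0.0, -0.6]
width: 0.0466
grip_force: 0.0
```

Emit:
apply_moves(steps=[{"travel":[0.032,-0.091,0],"rotation":[0,0,-0.009],"gripper":0.5},{"travel":[0.032,-0.091,0],"rotation":[0,0,-0.009],"gripper":0.5},{"travel":[0.032,-0.091,0],"rotation":[0,0,0],"gripper":0.5},{"travel":[0.032,-0.091,0],"rotation":[0,0,0],"gripper":0.5},{"travel":[0.032,-0.091,0],"rotation":[0,0,0],"gripper":0.5},{"travel":[0.032,-0.091,0],"rotation":[0,0,0],"gripper":0.5},{"travel":[0.032,-0.091,0],"rotation":[0,0,0],"gripper":0.5},{"travel":[0.032,-0.091,0],"rotation":[0,0,0],"gripper":0.5}])

```text
clock: 23.63
tcp_pos: [0.5457, 0.0305, 0.1044]
orientation: [180.0, -0.0, 91.9]
ft_force: [0.3, 0.2, 0.6]
width: 0.0464
grip_force: 0.0
```

Emit:
apply_moves(steps=[{"travel":[0.032,-0.091,0],"rotation":[0,0,0],"gripper":0.5},{"travel":[0.032,-0.091,0],"rotation":[0,0,0],"gripper":0.5},{"travel":[0.032,-0.091,0],"rotation":[0,0,0],"gripper":0.5},{"travel":[0.032,-0.091,0],"rotation":[0,0,0],"gripper":0.5},{"travel":[0.032,-0.091,0],"rotation":[0,0,0],"gripper":0.5},{"travel":[0.032,-0.091,0],"rotation":[0,0,0],"gripper":0.5},{"travel":[0,0,0],"rotation":[0,0,0],"gripper":0.5},{"travel":[0,0,0],"rotation":[0,0,0],"gripper":0.5}])

```text
clock: 24.3
tcp_pos: [0.6222, -0.1883, 0.1035]
orientation: [-180.0, -0.0, 91.7]
ft_force: [-0.5, 0.7, 0.3]
width: 0.0466
grip_force: 0.0
```

```bash
python3 - <<'E'
from look import *
c=look("w9")
g=proj(c,[.6226,-.095,.009])[0];print(g)
b=meas(c,g,"lid",75,.013);x=b.reshape(-1,2);print(x.min(0),x.max(0),cen(b))
P=ray(c,x,.013);print(np.round(cv2.approxPolyDP(np.float32(P[:,:2])*1000,6,True).reshape(-1,2),1).tolist())
E
```

```text
tcp [ 0.6222 -0.1883  0.1035] [-180.    -0.    91.7] 0.0466 0.0 [-0.5  0.7  0.3] [-27.  28.  79.   0.  73. -28.]
[258.52548626  93.17815628]
[ 0.6211 -0.0927] rect [ 78. 114.] 3.0 edges [(83, 93.5), (77, 93.0), (44, 3.0), (38, 3.4), (33, 1.7)]
[218  33] [295 149] [257.16681088  90.55956158]
[[655.5999755859375, -38.20000076293945], [662.4000244140625, -148.1999969482422], [587.2000122070312, -153.6999969482422], [581.0, -42.29999923706055]]
```

Emit:
apply_moves(steps=[{"travel":[-0.002,0.079,0],"rotation":[0,0,0.0122],"gripper":0.5},{"travel":[0,0.079,0],"rotation":[0,0,0],"gripper":0.5},{"travel":[0,0.078,0],"rotation":[0,0,0],"gripper":0.5},{"travel":[0,0,-0.07],"rotation":[0,0,0],"gripper":0.5},{"travel":[0,0,-0.08],"rotation":[0,0,0],"gripper":0.5},{"travel":[0,0,-0.07],"rotation":[0,0,0],"gripper":0.5},{"travel":[0,0,-0.035],"rotation":[0,0,0],"gripper":0.5},{"travel":[0,0,0],"rotation":[0,0,0],"gripper":0.5}])

```text
clock: 25.02
tcp_pos: [0.6175, -0.0883, -0.0013]
orientation: [-179.6, -0.2, 93.4]
ft_force: [-0.8, -0.4, 0.1]
width: 0.0462
grip_force: 0.0
```

Emit:
apply_moves(steps=[{"travel":[0,0,-0.02],"rotation":[0,0,0],"gripper":0.5},{"travel":[0,0,-0.013],"rotation":[0,0,0],"gripper":0.5},{"travel":[0,0,0],"rotation":[0,0,0],"gripper":0.5},{"travel":[0,0,0],"rotation":[0,0,0],"gripper":0.5},{"travel":[0,0,0],"rotation":[0,0,0],"gripper":0.5},{"travel":[0,0,0],"rotation":[0,0,0],"gripper":0.5}])

```text
clock: 25.52
tcp_pos: [0.622, -0.0919, -0.0098]
orientation: [179.9, 0.0, 93.3]
ft_force: [-0.1, 0.4, -0.1]
width: 0.0466
grip_force: 0.0
```

Emit:
apply_moves(steps=[{"travel":[-0.001,-0.004,-0.007],"rotation":[0,0,0],"gripper":0.5},{"travel":[0,0,0],"rotation":[0,0,0],"gripper":0.5},{"travel":[0,0,0],"rotation":[0,0,0],"gripper":0},{"travel":[0,0,0],"rotation":[0,0,0],"gripper":0},{"travel":[0,0,0],"rotation":[0,0,0],"gripper":0},{"travel":[0,0,0],"rotation":[0,0,0],"gripper":0},{"travel":[0,0,0],"rotation":[0,0,0],"gripper":0},{"travel":[0,0,0],"rotation":[0,0,0],"gripper":0}])

```text
clock: 26.18
tcp_pos: [0.621, -0.0933, -0.0135]
orientation: [180.0, 0.0, 93.3]
ft_force: [-0.5, -0.6, 0.2]
width: 0.0175
grip_force: 30.0
```

It grips the bar (17.5 mm). I carry it while turning −92.5°, stopping short of the oblong crock in x so the wrist camera can see it ahead.

Emit:
apply_moves(steps=[{"travel":[0,0,0.03],"rotation":[0,0,0],"gripper":0},{"travel":[0,0,0.08],"rotation":[0,0,0],"gripper":0},{"travel":[0,0,0.09],"rotation":[0,0,0],"gripper":0},{"travel":[0,0,0.1],"rotation":[0,0,0],"gripper":0},{"travel":[-0.0194,0.0622,0],"rotation":[0,0,-0.0505],"gripper":0},{"travel":[-0.0194,0.0622,0],"rotation":[0,0,-0.0505],"gripper":0},{"travel":[-0.0194,0.0622,0],"rotation":[0,0,-0.0505],"gripper":0},{"travel":[-0.0194,0.0622,0],"rotation":[0,0,-0.0505],"gripper":0}])

```text
clock: 26.85
tcp_pos: [0.5897, 0.0071, 0.1078]
orientation: [179.9, -0.0, 69.8]
ft_force: [0.9, 0.2, 0.1]
width: 0.0179
grip_force: 30.0
```

Emit:
apply_moves(steps=[{"travel":[-0.0194,0.0622,0],"rotation":[0,0,-0.0505],"gripper":0},{"travel":[-0.0194,0.0622,0],"rotation":[0,0,-0.0505],"gripper":0},{"travel":[-0.0194,0.0622,0],"rotation":[0,0,-0.0505],"gripper":0},{"travel":[-0.0194,0.0622,0],"rotation":[0,0,-0.0505],"gripper":0},{"travel":[-0.0194,0.0622,0],"rotation":[0,0,-0.0505],"gripper":0},{"travel":[-0.0194,0.0622,0],"rotation":[0,0,-0.0505],"gripper":0},{"travel":[-0.0194,0.0622,0],"rotation":[0,0,-0.0505],"gripper":0},{"travel":[-0.0194,0.0622,0],"rotation":[0,0,-0.0505],"gripper":0}])

```text
clock: 27.52
tcp_pos: [0.5274, 0.2065, 0.1074]
orientation: [180.0, -0.0, 23.6]
ft_force: [0.7, 0.7, -0.5]
width: 0.0179
grip_force: 30.0
```

Emit:
apply_moves(steps=[{"travel":[-0.0194,0.0622,0],"rotation":[0,0,-0.0505],"gripper":0},{"travel":[-0.0194,0.0622,0],"rotation":[0,0,-0.0505],"gripper":0},{"travel":[-0.0194,0.0622,0],"rotation":[0,0,-0.0505],"gripper":0},{"travel":[-0.0194,0.0622,0],"rotation":[0,0,-0.0505],"gripper":0},{"travel":[0,0,0],"rotation":[0,0,0],"gripper":0},{"travel":[0,0,0],"rotation":[0,0,0],"gripper":0},{"travel":[0,0,0],"rotation":[0,0,0],"gripper":0}])

```text
clock: 28.1
tcp_pos: [0.497, 0.3045, 0.1069]
orientation: [180.0, -0.0, 0.9]
ft_force: [0.4, -0.2, -1.0]
width: 0.0178
grip_force: 30.0
```

```bash
python3 - <<'E'
from look import *
c=look("w10")
g=proj(c,[.6215,.306,.03])[0];print(g)
b=meas(c,g,"crock",68,.04);x=b.reshape(-1,2);print(x.min(0),x.max(0),cen(b))
P=ray(c,x,.04);a=cv2.approxPolyDP(np.float32(P[:,:2])*1000,5,True).reshape(-1,2);print(np.round(a,1).tolist())
I=c["img"][:,:,::-1].copy();cv2.drawContours(I,[b],-1,(255,255,0),1);cv2.imwrite("pics/w10.png",I[:290,100:420])
E
```

```text
tcp [0.497  0.3045 0.1069] [180.   -0.    0.9] 0.0178 29.988643527030945 [ 0.4 -0.2 -1. ] [ 21.  21.  89.  -0.  69. 110.]
[256.61251394  58.47320978]
[0.6202 0.3042] rect [ 70. 103.] 89.2 edges [(68, 90.9), (52, 0.2), (46, 179.2), (42, 178.1), (38, 88.0)]
[220   0] [299 118] [258.6186447   57.84870559]
[[669.2000122070312, 269.29998779296875], [568.5999755859375, 270.20001220703125], [567.5999755859375, 338.5], [668.0999755859375, 338.20001220703125]]
```

View pics/w10.png

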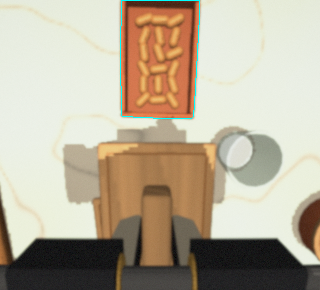

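The picture (last of my views) shows the oblong crock at (160,58) and the held lid behind it at (157,190), parallel. The tumbler at (245,155) is clear. The crock is at (0.6215,0.3045) with yaw about 0, so I place the lid.

Emit:
apply_moves(steps=[{"travel":[0.078,0,0],"rotation":[0,0,-0.009],"gripper":0},{"travel":[0.078,0,0],"rotation":[0,0,0],"gripper":0},{"travel":[0.078,0,0],"rotation":[0,0,0],"gripper":0},{"travel":[0.078,0,0],"rotation":[0,0,0],"gripper":0},{"travel":[0,0,-0.05],"rotation":[0,0,0],"gripper":0},{"travel":[0,0,-0.07],"rotation":[0,0,0],"gripper":0},{"travel":[0,0,-0.05],"rotation":[0,0,0],"gripper":0},{"travel":[0,0,0],"rotation":[0,0,0],"gripper":0}])

```text
clock: 28.82
tcp_pos: [0.6187, 0.3018, 0.033]
orientation: [179.8, 0.5, -0.4]
ft_force: [-1.7, 0.3, -0.8]
width: 0.0176
grip_force: 30.0
```

Emit:
apply_moves(steps=[{"travel":[0,0,0],"rotation":[0,0,0],"gripper":0},{"travel":[0,0,0],"rotation":[0,0,0],"gripper":0},{"travel":[0,0,0],"rotation":[0,0,0],"gripper":0},{"travel":[0,0,0],"rotation":[0,0,0],"gripper":0},{"travel":[0,0,0],"rotation":[0,0,0],"gripper":0},{"travel":[0,0,0],"rotation":[0,0,0],"gripper":0}])

```text
clock: 29.32
tcp_pos: [0.6221, 0.3051, 0.0396]
orientation: [-180.0, -0.1, -0.3]
ft_force: [0.2, -0.5, -1.2]
width: 0.0178
grip_force: 30.0
```

Emit:
apply_moves(steps=[{"travel":[0,0,-0.015],"rotation":[0,0,0],"gripper":0},{"travel":[0,0,-0.013],"rotation":[0,0,0],"gripper":0},{"travel":[0,0,0],"rotation":[0,0,0],"gripper":0},{"travel":[0,0,0],"rotation":[0,0,0],"gripper":0},{"travel":[0,0,0],"rotation":[0,0,0],"gripper":0},{"travel":[0,0,0],"rotation":[0,0,0],"gripper":0}])

```text
clock: 29.82
tcp_pos: [0.6217, 0.3049, 0.0272]
orientation: [-180.0, -0.0, -0.3]
ft_force: [-0.1, -0.3, 0.0]
width: 0.0178
grip_force: 30.0
```

Emit:
apply_moves(steps=[{"travel":[0,0,-0.004],"rotation":[0,0,0],"gripper":0},{"travel":[0,0,-0.004],"rotation":[0,0,0],"gripper":0},{"travel":[0,0,0],"rotation":[0,0,0],"gripper":0},{"travel":[0,0,0],"rotation":[0,0,0],"gripper":0},{"travel":[0,0,0],"rotation":[0,0,0],"gripper":0}])

```text
clock: 30.23
tcp_pos: [0.6217, 0.3048, 0.024]
orientation: [180.0, 0.0, -0.3]
ft_force: [-0.4, 0.0, -0.8]
width: 0.0176
grip_force: 30.0
```

Emit:
apply_moves(steps=[{"travel":[0,0,-0.003],"rotation":[0,0,0],"gripper":0},{"travel":[0,0,-0.002],"rotation":[0,0,0],"gripper":0},{"travel":[0,0,0],"rotation":[0,0,0],"gripper":0},{"travel":[0,0,0],"rotation":[0,0,0],"gripper":0}])

```text
clock: 30.57
tcp_pos: [0.6216, 0.3048, 0.0219]
orientation: [180.0, 0.0, -0.3]
ft_force: [0.1, -1.1, -1.0]
width: 0.0177
grip_force: 30.0
```

Emit:
apply_moves(steps=[{"travel":[0,0,-0.002],"rotation":[0,0,0],"gripper":0},{"travel":[0,0,0],"rotation":[0,0,0],"gripper":0},{"travel":[0,0,0],"rotation":[0,0,0],"gripper":0}])

```text
clock: 30.82
tcp_pos: [0.6218, 0.3049, 0.0215]
orientation: [-180.0, -0.0, -0.3]
ft_force: [0.8, -0.2, 0.6]
width: 0.0181
grip_force: 30.0
```

Emit:
apply_moves(steps=[{"travel":[0,0,-0.001],"rotation":[0,0,0],"gripper":0},{"travel":[0,0,0],"rotation":[0,0,0],"gripper":0},{"travel":[0,0,0],"rotation":[0,0,0],"gripper":0}])

```text
clock: 31.07
tcp_pos: [0.6218, 0.3049, 0.0215]
orientation: [-180.0, -0.0, -0.3]
ft_force: [-0.6, -0.1, 4.8]
width: 0.0179
grip_force: 30.0
```

Seated. I release, rise and move clear of the top camera's view for a numeric check.

Emit:
apply_moves(steps=[{"travel":[0,0,0.001],"rotation":[0,0,0],"gripper":0.5},{"travel":[0,0,0],"rotation":[0,0,0],"gripper":0.5},{"travel":[0,0,0],"rotation":[0,0,0],"gripper":0.5},{"travel":[0,0,0],"rotation":[0,0,0],"gripper":0.5},{"travel":[0,0,0.04],"rotation":[0,0,0],"gripper":0.5},{"travel":[0,0,0.08],"rotation":[0,0,0],"gripper":0.5},{"travel":[0,0,0.09],"rotation":[0,0,0],"gripper":0.5},{"travel":[0,0,0.09],"rotation":[0,0,0],"gripper":0.5}])

```text
clock: 31.73
tcp_pos: [0.6209, 0.3046, 0.1414]
orientation: [180.0, 0.1, -0.3]
ft_force: [0.2, -0.5, 0.1]
width: 0.0465
grip_force: 0.0
```

Emit:
apply_moves(steps=[{"travel":[0.02,-0.09,0],"rotation":[0,0,0],"gripper":0.5},{"travel":[0.02,-0.09,0],"rotation":[0,0,0],"gripper":0.5},{"travel":[0,-0.09,0],"rotation":[0,0,0],"gripper":0.5},{"travel":[0,-0.09,0],"rotation":[0,0,0],"gripper":0.5},{"travel":[0,-0.09,0],"rotation":[0,0,0],"gripper":0.5},{"travel":[0,-0.09,0],"rotation":[0,0,0],"gripper":0.5},{"travel":[0,-0.09,0],"rotation":[0,0,0],"gripper":0.5},{"travel":[0,-0.09,0],"rotation":[0,0,0],"gripper":0.5}])

```text
clock: 32.4
tcp_pos: [0.6373, 0.0152, 0.1411]
orientation: [-180.0, 0.0, -0.3]
ft_force: [0.3, 0.2, 0.1]
width: 0.0463
grip_force: 0.0
```

```bash
python3 - <<'E'
from look import *
s=get_state();print(s["tcp_pos"],s["width"])
T=capture("top");S=capture("scene");T0=pickle.load(open("top0.pkl","rb"));S0=pickle.load(open("scene0.pkl","rb"))
for n,q in(("large",(.452,-.101)),("small",(.445,.095)),("square",(.443,.3237)),("oblong",(.6215,.3045))):
  for c in(T,S):
    print(n,end=" ");b=meas(c,proj(c,[*q,.049])[0],"lid",30,.049)
# bystanders: image change around cup / tumbler / candle
for n,q in(("tumbler",(.53,.215,.03)),("cup",(.545,-.22,.025)),("candle",(.53,.0,.02))):
  for c,c0 in((T,T0),(S,S0)):
    u,v=proj(c,q)[0].astype(int);sl=np.s_[v-18:v+18,u-18:u+18]
    a,b=[cv2.cvtColor(x["img"],cv2.COLOR_RGB2GRAY)[sl].astype(np.float32) for x in(c0,c)]
    print(n,cv2.phaseCorrelate(a,b)[0],np.abs(a-b).mean())
cv2.imwrite("pics/fin.png",cv2.hconcat([T["img"][100:240,110:410],S["img"][150:290,110:410]])[:,:,::-1])
E
```

```text
[0.63732008 0.01519476 0.14109997] 0.04627614635149899
large [ 0.4548 -0.1011] rect [108. 111.] 1.2 edges [(31, 91.3), (31, 91.2), (28, 0.8), (23, 46.2), (19, 1.1)]
large [ 0.4772 -0.1093] rect [130.  93.] 4.3 edges [(73, 47.0), (61, 4.3), (33, 6.6), (28, 148.2), (24, 93.5)]
small Traceback (most recent call last):
  File "<stdin>", line 6, in <module>
  File "h.py", line 33, in meas
    b=cv2.convexHull(max(cv2.findContours(M,0,1)[0],key=cv2.contourArea))
                     ~~~^^^^^^^^^^^^^^^^^^^^^^^^^^^^^^^^^^^^^^^^^^^^^^^^
ValueError: max() iterable argument is empty
```

The arm hides part of the view, so I move it further aside.

Emit:
apply_moves(steps=[{"travel":[0,-0.095,0],"rotation":[0,0,0],"gripper":0.5},{"travel":[0,-0.095,0],"rotation":[0,0,0],"gripper":0.5},{"travel":[0,-0.095,0],"rotation":[0,0,0],"gripper":0.5},{"travel":[-0.02,-0.095,0],"rotation":[0,0,0],"gripper":0.5},{"travel":[-0.03,-0.09,0],"rotation":[0,0,0],"gripper":0.5},{"travel":[-0.04,-0.09,0],"rotation":[0,0,0],"gripper":0.5},{"travel":[-0.04,-0.09,0],"rotation":[0,0,0],"gripper":0.5},{"travel":[-0.04,-0.09,0],"rotation":[0,0,0],"gripper":0.5}])

```text
clock: 33.17
tcp_pos: [0.5691, -0.2799, 0.141]
orientation: [-180.0, -0.0, -0.3]
ft_force: [-0.2, 0.5, -0.4]
width: 0.0465
grip_force: 0.0
```

Emit:
apply_moves(steps=[{"travel":[-0.05,-0.085,0],"rotation":[0,0,0],"gripper":0.5},{"travel":[-0.05,-0.085,0],"rotation":[0,0,0],"gripper":0.5},{"travel":[-0.05,-0.085,0],"rotation":[0,0,0],"gripper":0.5},{"travel":[0,0,0],"rotation":[0,0,0],"gripper":0.5},{"travel":[0,0,0],"rotation":[0,0,0],"gripper":0.5}])

```text
clock: 33.58
tcp_pos: [0.5087, -0.3826, 0.1409]
orientation: [-180.0, 0.0, -0.5]
ft_force: [0.8, -0.5, -0.7]
width: 0.0466
grip_force: 0.0
```

```bash
python3 - <<'E'
from look import *
s=get_state();print(s["tcp_pos"],s["width"])
T=capture("top");S=capture("scene");T0=pickle.load(open("top0.pkl","rb"));S0=pickle.load(open("scene0.pkl","rb"))
for n,q in(("large",(.452,-.101)),("small",(.445,.095)),("square",(.443,.3237)),("oblong",(.6215,.3045))):
  for c in(T,S):
    print(n,end=" ")
    try: meas(c,proj(c,[*q,.049])[0],"lid",30,.049)
    except Exception as e: print(e)
for n,q in(("tumbler",(.53,.215,.03)),("cup",(.545,-.22,.025)),("candle",(.53,.0,.02))):
  for c,c0 in((T,T0),(S,S0)):
    u,v=proj(c,q)[0].astype(int);sl=np.s_[v-18:v+18,u-18:u+18]
    a,b=[cv2.cvtColor(x["img"],cv2.COLOR_RGB2GRAY)[sl].astype(np.float32) for x in(c0,c)]
    print(n,np.round(cv2.phaseCorrelate(a,b)[0],2),np.abs(a-b).mean())
cv2.imwrite("pics/fin.png",cv2.vconcat([cv2.resize(T["img"][110:230,110:410],None,fx=2.5,fy=2.5),cv2.resize(S["img"][160:280,110:410],None,fx=2.5,fy=2.5)])[:,:,::-1])
E
```

```text
[ 0.5087191  -0.38257435  0.14086979] 0.04658562796202194
large [ 0.4548 -0.1011] rect [108. 111.] 1.2 edges [(34, 91.3), (31, 0.8), (31, 91.2), (23, 46.2), (17, 162.7)]
large [ 0.4684 -0.1018] rect [137. 113.] 3.5 edges [(38, 19.5), (35, 93.5), (33, 178.9), (27, 93.5), (23, 148.2)]
small [0.447 0.094] rect [76. 76.] 1.3 edges [(25, 91.2), (25, 1.3), (22, 1.5), (19, 46.4), (19, 91.2)]
small [0.462  0.0923] rect [104.  75.] 1.2 edges [(48, 1.2), (30, 168.5), (24, 144.6), (23, 142.8), (23, 93.6)]
square [0.4449 0.3191] rect [88. 95.] 1.8 edges [(66, 91.1), (56, 1.8), (48, 94.6), (48, 5.5), (34, 91.3)]
square [0.4642 0.3167] rect [118.  97.] 3.4 edges [(84, 93.7), (74, 93.2), (67, 3.4), (57, 4.3), (35, 170.9)]
oblong [0.6178 0.3021] rect [ 83. 117.] 89.6 edges [(60, 90.9), (55, 179.6), (51, 179.0), (49, 2.4), (46, 87.0)]
oblong [0.6376 0.2993] rect [ 83. 139.] 88.4 edges [(64, 178.4), (61, 93.1), (54, 179.6), (38, 176.0), (36, 92.5)]
tumbler [ 0.15 -0.12] 20.527779
tumbler [-0.01  0.01] 6.3989196
cup [-0.05 -0.18] 18.694445
cup [-0.28  0.34] 10.139661
candle [ 0.1  -0.17] 21.493828
candle [-0.09 -0.  ] 6.5007715
```

View pics/fin.png

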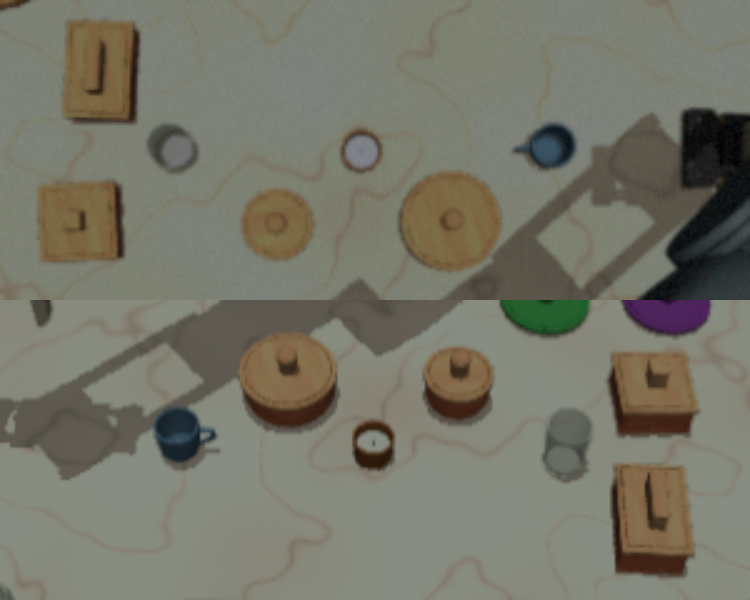

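The final view shows all four lids seated level and aligned: oblong (100,70), square (80,222), small (277,224) and large (451,220). The tumbler, cup and candle have not moved, and the gripper touches nothing. I hand it in.

```bash
python3 -c "
from station import *
print(sign_off())"
```

```text
the job is handed in; nothing more can be done
None
```

All four crocks are closed with their own lids, each seated level and lined up in the final camera views; the tumbler and espresso cup did not move, and the job was handed in at about 34 s.

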